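# Finish the second tier of the meal stand

## Task

Slide the loose spacer sleeve over the one bare post of the stand until it rests fully home on the base board, then fit the upper shelf so that each of its four corner holes drops over its own post and it lies level on all four sleeves. Lower both parts down under control rather than letting them drop, and leave the bottle, the basket and the meal box where they are.

Things in the scene. Friction and masses are not known exactly. Their poses are not given: they have to be found in the camera images.
- stand: Fixed stand: white base board 190 x 150 x 12 mm on the table. Origin: centre of its underside; x along the long side, z up. Upright steel posts at x = +-75, y = +-55 mm; three carry fixed grey sleeves like the loose one, the post at x = +75, y = +55 is bare. A meal box 90 x 66 x 44 mm (x, y, z) is fixed on the middle of the board, top 56 mm above the table.
- bare_post_tip (a point): Top of the stand's bare post, on its axis, 102 mm above the table. All four posts are alike: 16 mm thick, 90 mm above the board, the last 10 mm tapering to 8 mm.
- sleeve_mid (a point): The loose grey plastic spacer sleeve: a tube 65 mm long, 34 mm outside, 20 mm bore, about 0.06 kg, standing upright on the table. The point is on its axis, half-way up; z along the tube. Fully home on the bare post this point is 44.5 mm above the table, and the post stands 25 mm out of the top of the sleeve.
- shelf_grip (a point): Centre of the handle bar of the loose upper shelf, 63 mm above the plate's underside; z up. Plate 190 (x) x 150 (y) x 8 mm, 0.35 kg, flat on the table; 20 mm holes at x = +-75, y = +-55; fits either way round. Bar 100 mm along x, 16 wide, 18 high, on steel uprights at x = +-43. On all four sleeves this point is 140 mm above the table, over the middle of the stand.
- sauce_bottle: Bystander: upright amber bottle, 58 mm thick, 150 mm high. Origin: centre of its underside.
- basket: Bystander: round blue basket, 142 mm across the rim, 112 mm high. Origin: centre of its underside.
- meal_box: Bystander: lidded white meal box 100 x 75 x 45 mm on the table. Origin: centre of its underside.
Things that resemble listed ones, but are neither listed nor needed, are in the scene too. Of the things like the part that bears sleeve_mid, leave any that is blue; of the rest the smaller one is meant.

How it is judged:
By the outcome, as a careful person would: the job done as asked, in the order asked, and still so for the second after the job is handed in, with the robot touching nothing.
It also fails if it takes over 64 s, if anything falls off the work surface, if the arm or the gripper's body presses on something with over 40 N, if the wrist force passes 120 N, or if a joint passes its speed limit or range.

## Robot

A 6-joint arm with a two-finger parallel gripper is mounted at the origin on the work surface. World frame = base frame: x ahead of the robot, y to its left, z up, the work surface at z = 0. Lengths are in mm, angles in rad, forces in N, time in s.
With the tool pointing down it reaches from about 300 to 850 mm from the base axis. Payload 4.2 kg.
Tool frame: the origin (TCP) lies midway between the tips of the shut fingers; the grasp point (between the pads) lies 19 mm behind it (ctrl.grasp_offset is the distance from the TCP to the grasp point, in mm); z points along the fingers, y is the direction in which the jaws open and shut (so a half turn about z gives the same grasp; the last joint's range is limited). The gripper opens to 91 mm and grips with 3 to 60 N. Pads are 32 mm wide; open, the fingers measure 118 mm over their backs; the gripper's body (76 mm by 178 mm) begins 60 mm behind the grasp point.
Start: joints at [1.317, 0.32, 1.565, -0, 1.257, -0.02], TCP at [133.216, 559.375, 177.976] pointing down, gripper open.
Joint ranges: [-3.11, 3.11], [-0.84, 2.01], [0.21, 2.61], [-1.34, 4.49], [0.05, 2.63], [-2.56, 2.56]. Speed limits (rad/s): [2.57, 2.57, 3.14, 3.14, 3.14, 3.14].

## Interface

Orientations are given as [roll, pitch, yaw] about the fixed x, y, z axes, in that order (R = Rz(yaw) Ry(pitch) Rx(roll)).
In Python, from workcell import ctrl, cams, workorder gives the robot as it stands. The module is installed in compiled form; this text tells all that it offers.
- The arm moves only by the tool servo_tool, never from a script. Its argument "series" is text: rows parted by semicolons, each of 5 numbers parted by spaces: the shift along the tool's x, y, z in m, then the turn about the tool's z in rad, then the finger opening in m, from 0 to 0.0912. A call has 1 to 12 rows; each row is the pose to reach, as a shift and turn from the pose commanded when the call began, along the tool's axes at that moment; what a row does not reach only later rows make up. A row lasts 1/12 s, in which the tool goes at most 41.7 mm and 7.16 degrees, less where a joint would pass 70% of its speed; a pose out of reach is approached as far as the arm can. A call with a gripper value outside its range is refused whole. The fingers move at their own pace and stop on an object; "squeeze" is the grip in N (left out, the last holds). Time passes only in rows, so rows that repeat a pose let the fingers close. It gives the time, the measured TCP pose, the force and the opening at its end, in the units of the state.
- ctrl.sense(): the state, without advancing time (a new reading comes with each control period).
- cams.camera(name): name is "scene" or "top"; returns a dict with "pixels" (400x640x3 uint8, blue, green, red), "vertical_fov" (degrees; the focal length in pixels is half the picture's height over the tangent of half this angle, whatever the lens; pixels are square), "cx", "cy" (the principal point, pixels), "rvec" (rotation vector, rad) and "tvec" (3), from world to camera coordinates, as OpenCV has them. Camera axes: x right, y down, z forward; pixel columns grow to the right and rows downward; lengths in mm; the calibration is good to about 2 mm. A picture is of the moment at which its call begins. There is no depth.
- workorder.finish_job(): hands the job in, once; it reports no verdict.
The state is a dict: "clock": time; "joints": joint angles; "joint_vel": joint speeds; "joint_efforts": joint torques, N m; "ee_pos": TCP position; "tcp_rot": TCP orientation; "ft_force": force on the tool from outside, world axes, zero at the start; "wrist_torque": the same for the moment, N m; "grip_width": finger opening in mm.
Only numpy, scipy, OpenCV 4.12 (cv2) and the standard library are available. Lean on these libraries where they do the work, as an engineer would, in place of code of your own. Each camera call takes 0.05 s, during which the arm holds its last target.

## Working session

There is one attempt and no reset: what is moved stays moved. The work goes in short steps, Python scripts to look and compute and a tool call to move; the robot and the scene stay as the last step left them, time stands still between calls to the robot, and variables do not carry over. Pictures are saved under pics/ and viewed, and the job is handed in when it is done.

Besides the shell and the picture viewer there is one more tool, called after "Emit:" as name(argument=value, ...) on one line, values as JSON. servo_tool: Moves the arm, as the interface text tells. Its arguments: {"type":"object","properties":{"series":{"type":"string"},"squeeze":{"type":"number"}},"required":["series"]}

```bash
mkdir -p pics
cat > h.py <<'E'
import numpy as np, cv2
from workcell import ctrl, cams, workorder
def cam(n):
    c=cams.camera(n); im=np.array(c["pixels"],dtype=np.uint8)
    f=im.shape[0]/2/np.tan(np.radians(c["vertical_fov"])/2)
    K=np.array([[f,0,c["cx"]],[0,f,c["cy"]],[0,0,1.]])
    return dict(im=im,K=K,r=np.array(c["rvec"],float).reshape(3),t=np.array(c["tvec"],float).reshape(3),extra={k:v for k,v in c.items() if k!="pixels"})
def ray(c,uv):
    R,_=cv2.Rodrigues(c['r']); o=-R.T@c['t']; d=R.T@np.linalg.inv(c['K'])@np.array([uv[0],uv[1],1.]); return o,d/np.linalg.norm(d)
def onz(c,uv,z):
    o,d=ray(c,uv); return o+d*(z-o[2])/d[2]
def proj(c,p):
    return cv2.projectPoints(np.array(p,float).reshape(-1,3),c['r'],c['t'],c['K'],None)[0].reshape(-1,2)
E
python3 - <<'E'
from h import *
for n in("scene","top"):
    c=cam(n); cv2.imwrite(f"pics/{n}0.png",c['im']); print(n,c['extra'], ray(c,(320,200)))
    np.save(f"{n}0.npy",c,allow_pickle=True)
s=ctrl.sense();print(s)
E
```

```text
scene {'vertical_fov': 52.56049436367044, 'cx': 323.56904623877557, 'cy': 202.03829728839634, 'rvec': array([ 2.32994688,  0.72915394, -0.26157229]), 'tvec': array([-470.64883524, -157.67061381, 1227.95611756])} (array([ 906.95261174, -499.75003708,  825.79261059]), array([-0.37687819,  0.54324217, -0.75023381]))
top {'vertical_fov': 45.28781176371881, 'cx': 320.8383029985478, 'cy': 187.16318569585476, 'rvec': array([ 2.10012035, -2.1545817 ,  0.22152379]), 'tvec': array([  25.01738812,  577.14001689, 1181.71616228])} (array([ 341.73544372,   32.39335611, 1269.778372  ]), array([ 0.16435154, -0.01551651, -0.98627978]))
{'clock': 0.1, 'joints': array([ 1.31698367e+00,  3.20227878e-01,  1.56556157e+00, -1.93824298e-05,
        1.25741683e+00, -1.99945144e-02]), 'joint_vel': array([ 1.97794774e-03,  6.25169090e-05, -3.63930624e-03, -3.45645038e-04,
       -1.32324279e-03, -1.61770363e-03]), 'joint_efforts': array([ 1.05186828e-03, -4.13332415e+01, -2.32510793e+01,  7.28860823e-02,
        4.22318245e-02, -7.37292612e-05]), 'ee_pos': array([133.09587146, 558.84900287, 177.20270272]), 'tcp_rot': array([-3.13997898e+00, -1.38364471e-05,  2.90778049e+00]), 'ft_force': array([-0.18969306,  0.05117188,  0.38522603]), 'wrist_torque': array([-0.01067375,  0.05062661,  0.01877227]), 'grip_width': 91.17040604350963}
```

View pics/scene0.png

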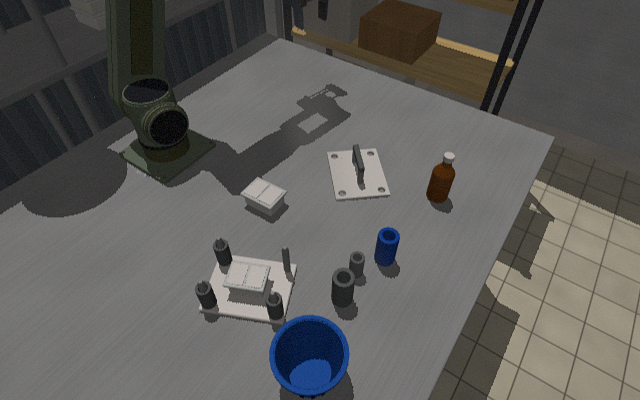

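View pics/top0.png

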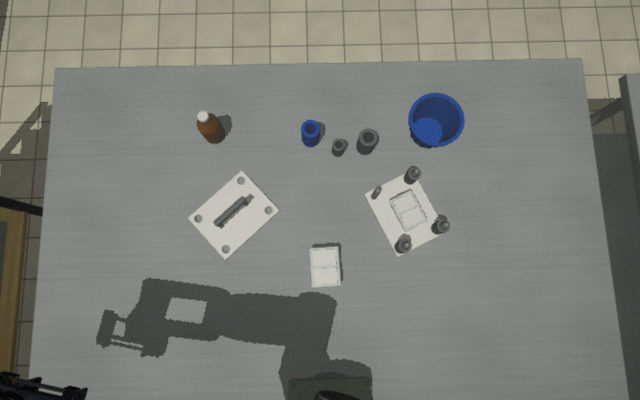

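Scene view: stand at about (250,285) with its bare post at (287,258), shelf at (358,173), bottle (440,180), basket (310,355), loose meal box (264,197). The sleeve candidates are small grey (357,263; top view 339,147), large grey (342,287; top 367,141) and blue (387,246; top 311,132). Blue is excluded and the smaller of the greys is meant, so I choose scene (357,263) / top (339,147). I'll check that in close crops.

Run:
```python
from h import *
a=cv2.imread("pics/scene0.png");b=cv2.imread("pics/top0.png")
A=cv2.resize(a[220:330,185:415],None,fx=3.4,fy=3.4,interpolation=cv2.INTER_CUBIC)
B=cv2.resize(b[100:265,290:470],None,fx=3.5,fy=3.5,interpolation=cv2.INTER_CUBIC)
C=cv2.resize(b[160:265,180:290],None,fx=5,fy=5,interpolation=cv2.INTER_CUBIC)
for n,i in zip("ABC",(A,B,C)):
    i=np.clip(i.astype(float)*1.6,0,255).astype(np.uint8); print(i.shape); cv2.imwrite(f"pics/crop{n}.png",i)
```

```text
(374, 782, 3)
(578, 630, 3)
(525, 550, 3)
```

View pics/cropA.png

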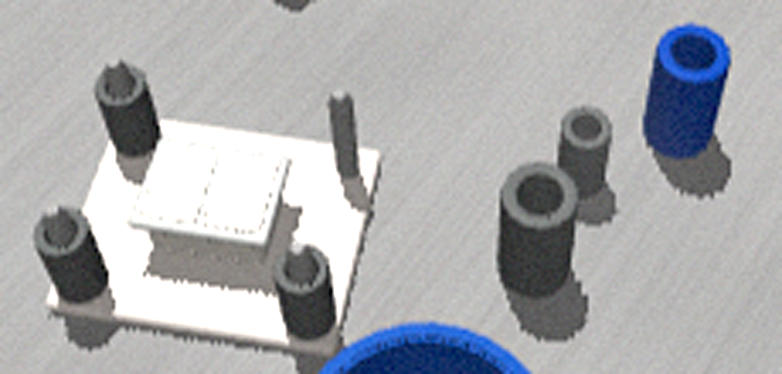

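View pics/cropB.png

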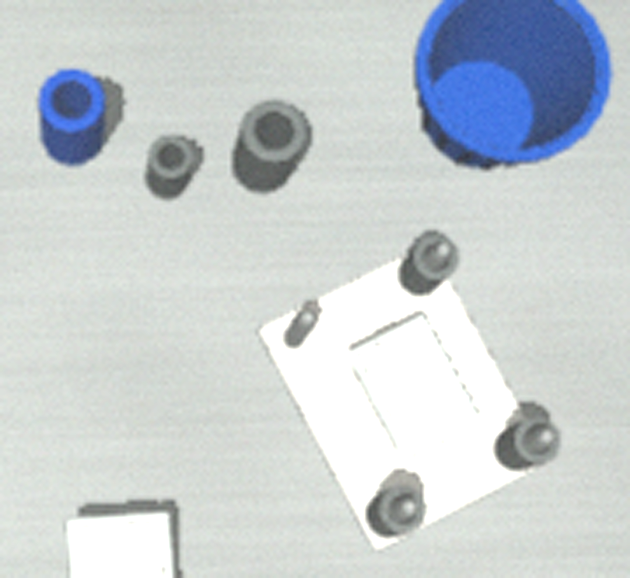

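View pics/cropC.png

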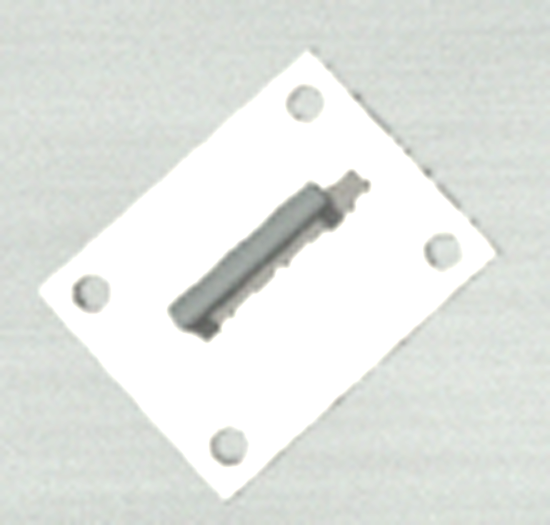

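The crops confirm it: the small grey tube (crop A 585,150; crop B 172,165) matches the fixed sleeves in size, while its grey neighbour is clearly fatter. Shelf holes and handle are clear in crop C. Measuring next.

```bash
cat > meas.py <<'E'
from h import *
def L(n): return np.load(f"{n}0.npy",allow_pickle=True).item()
T,S=L("top"),L("scene")
def whiterect(c,box,z,th):
    x0,y0,x1,y1=box; im=c['im'][y0:y1,x0:x1]
    hsv=cv2.cvtColor(im,cv2.COLOR_BGR2HSV)
    m=((hsv[...,2]>th)).astype(np.uint8)
    n,l,st,ce=cv2.connectedComponentsWithStats(m); k=1+np.argmax(st[1:,4])
    pts=np.argwhere(l==k)[:,::-1]+[x0,y0]
    W=np.array([onz(c,p,z)[:2] for p in pts],np.float32)
    return cv2.minAreaRect(W), m, l==k
for name,box,zt in (("shelf",(180,160,290,270),8),("stand",(355,165,465,265),12)):
  im=T['im'][box[1]:box[3],box[0]:box[2]]
  print(name,np.percentile(cv2.cvtColor(im,cv2.COLOR_BGR2HSV)[...,2],[5,25,50,60,70,80,90,99]))
  for th in (150,165,180):
    r,m,l=whiterect(T,box,zt,th); print(th,r)
for name,box,zt in (("shelf",(320,140,395,205),8),("stand",(190,240,305,330),12)):
  for th in (150,165,180):
    r,m,l=whiterect(S,box,zt,th); print("S",name,th,r)
E
python3 meas.py
```

```text
shelf [133. 137. 140. 141. 145. 196. 198. 201.]
150 ((520.271484375, 243.79837036132812), (152.30075073242188, 191.86099243164062), 41.874427795410156)
165 ((520.8302001953125, 243.7919464111328), (149.9480743408203, 189.91622924804688), 41.73655700683594)
180 ((520.2607421875, 243.6323699951172), (148.1602783203125, 188.09649658203125), 41.760101318359375)
stand [ 98. 136. 139. 140. 144. 192. 195. 198.]
150 ((512.8218994140625, -211.0026092529297), (188.88363647460938, 149.59317016601562), 25.27098274230957)
165 ((512.39794921875, -210.51681518554688), (186.95751953125, 147.0894317626953), 25.337032318115234)
180 ((512.73779296875, -210.97377014160156), (184.1787567138672, 145.0363311767578), 25.26762580871582)
S shelf 150 ((520.6138305664062, 241.91000366210938), (149.2318572998047, 189.97946166992188), 41.72593688964844)
S shelf 165 ((520.6672973632812, 241.50820922851562), (148.0377197265625, 184.95631408691406), 41.796783447265625)
S shelf 180 ((626.4315795898438, 220.40220642089844), (16.317169189453125, 11.288507461547852), 42.563053131103516)
S stand 150 ((513.8786010742188, -212.56094360351562), (186.4457244873047, 146.85777282714844), 25.36410903930664)
S stand 165 ((514.0419311523438, -213.18511962890625), (184.36988830566406, 144.37489318847656), 25.450817108154297)
S stand 180 ((501.1778869628906, -259.7890625), (72.75696563720703, 193.82199096679688), 81.37284851074219)
```

```bash
cat > meas2.py <<'E'
from meas import *
def tri(uT,uS):
    A=[];b=[]
    for c,u in((T,uT),(S,uS)):
        o,d=ray(c,u);P=np.eye(3)-np.outer(d,d);A.append(P);b.append(P@o)
    return np.linalg.lstsq(np.vstack(A),np.hstack(b),rcond=None)[0]
print("---")
uT,uS=(339.1,144.9),(357.4,257.4)
print("sleeve top tri",tri(uT,uS),"T@65",onz(T,uT,65),"S@65",onz(S,uS,65))
# draw outlines
p=(onz(T,uT,65)+onz(S,uS,65))/2
a=np.linspace(0,2*np.pi,60)
th=np.radians(25.3);c,s=np.cos(th),np.sin(th);ctr=np.array([513.2,-211.6])
posts=[ctr+[c*x-s*y,s*x+c*y] for x,y in((75,55),(75,-55),(-75,55),(-75,-55))]
print("posts",np.round(posts,1))
th2=np.radians(131.8);c2,s2=np.cos(th2),np.sin(th2);ct2=np.array([520.5,242.8])
holes=[ct2+[c2*x-s2*y,s2*x+c2*y] for x,y in((75,55),(75,-55),(-75,55),(-75,-55))]
k=7
def crop(cm,box,curves,name):
    x0,y0,x1,y1=box
    im=cv2.resize(cm['im'][y0:y1,x0:x1],None,fx=k,fy=k,interpolation=cv2.INTER_CUBIC); im=np.clip(im*1.5,0,255).astype(np.uint8)
    for C,col in curves:
        q=((proj(cm,C)-[x0,y0]+.5)*k-.5).round().astype(np.int32); cv2.polylines(im,[q],False,col,1)
    cv2.imwrite(f"pics/{name}.png",im)
def circ(xy,r,z): return np.c_[xy[0]+r*np.cos(a),xy[1]+r*np.sin(a),0*a+z]
cur=[(circ(p[:2],17,65),(0,0,255)),(circ(p[:2],10,65),(0,255,0)),(circ(p[:2],17,0),(255,0,0))]
for q in posts: cur+=[(circ(q,4,102),(0,0,255)),(circ(q,8,92),(0,255,0))]
cur+=[(circ(holes_,10,8),(0,0,255)) for holes_ in holes]
for yy in(-8,8): cur+=[(np.array([[*(ct2+[c2*x-s2*yy,s2*x+c2*yy]),72] for x in(-50,50)]),(0,255,0))]
if __name__=="__main__":
  crop(T,(320,130,440,215),[x for x in cur],"t1"); crop(S,(270,235,380,315),cur,"s1"); crop(T,(180,165,290,265),cur,"t2"); crop(S,(320,140,395,205),cur,"s2")
E
python3 meas2.py | sed -n '/---/,$p'
```

```text
---
sleeve top tri [688.7588808  -39.64311801  61.39063843] T@65 [686.76247513 -40.18910866  65.        ] S@65 [690.62715929 -40.91612236  65.        ]
posts [[ 557.5 -129.8]
 [ 604.5 -229.3]
 [ 421.9 -193.9]
 [ 468.9 -293.4]]
```

View pics/t1.png

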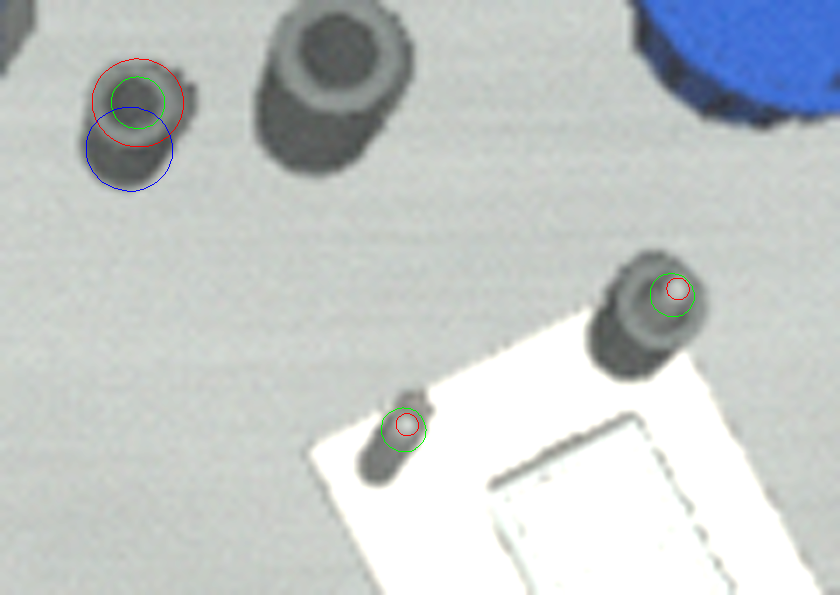

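View pics/s1.png

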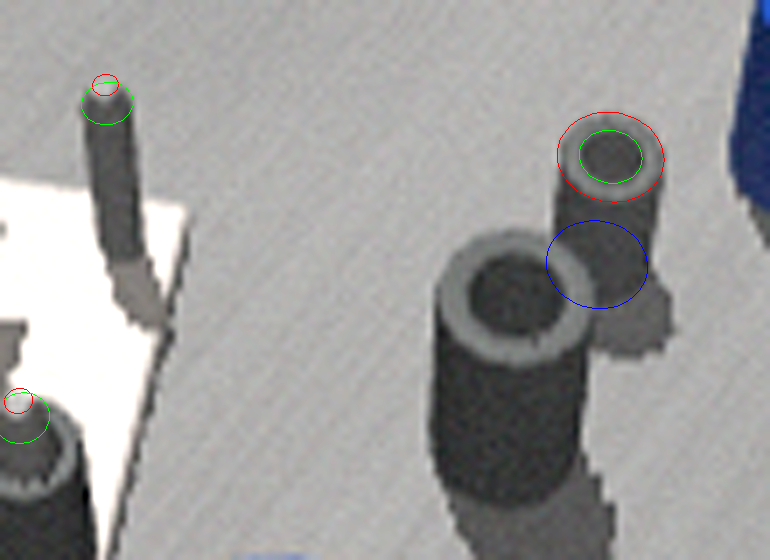

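View pics/t2.png

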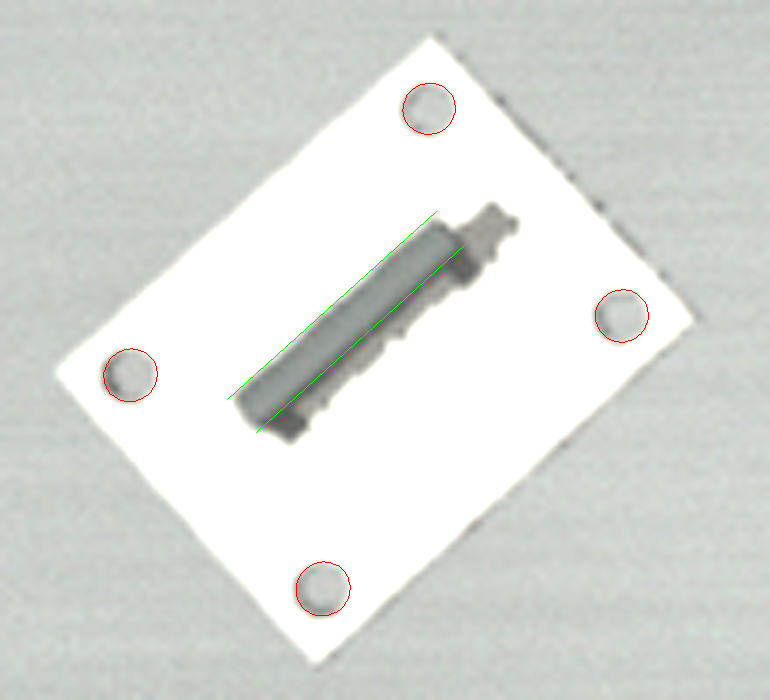

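View pics/s2.png

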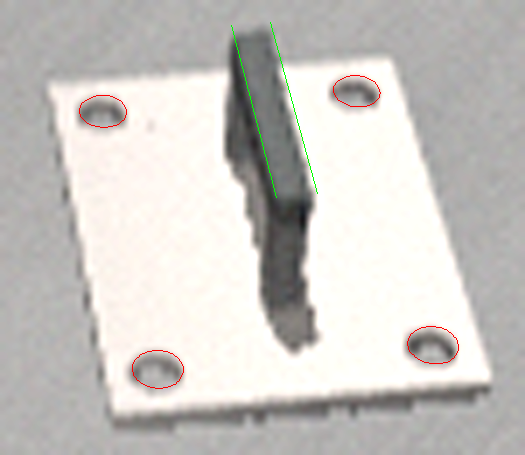

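```bash
python3 - <<'E' | sed -n '/---/,$p'
from meas2 import *
for n,c,box in(("T",T,(330,136,352,160)),("S",S,(344,246,370,282))):
    x0,y0,x1,y1=box; g=c['im'][y0:y1,x0:x1].max(2).astype(int); print(n); print("\n".join(" ".join(f"{v:3d}" for v in r) for r in g))
E
```

```text
---
sleeve top tri [688.7588808  -39.64311801  61.39063843] T@65 [686.76247513 -40.18910866  65.        ] S@65 [690.62715929 -40.91612236  65.        ]
posts [[ 557.5 -129.8]
 [ 604.5 -229.3]
 [ 421.9 -193.9]
 [ 468.9 -293.4]]
T
135 136 133 135 131 134 132 133 132 136 131 134 133 130 134 134 133 132 132 133 137 132
133 135 136 132 135 136 136 132 133 134 132 135 136 137 133 135 135 136 135 134 135 134
138 134 133 134 132 129 121 122 119 116 117 118 119 127 132 130 134 133 134 131 133 134
133 137 136 134 129 112  98  93  95  99  93  85  82 107 118 117 129 133 136 132 132 130
133 132 136 128 109  99  98  88  89  95  93  98  92  83  81  79 116 134 135 136 135 133
137 136 134 110  95  92  83  72  65  67  84  92 100  89  79  76 109 119 130 133 133 134
135 138 125 104  94  81  65  55  65  65  60  71  91  95  82  75  76  75 122 137 134 136
136 132 113  97  92  70  55  61  62  63  62  64  81  95  90  79  77  77 120 135 133 135
135 137 113  97  84  63  57  61  60  65  62  66  70  91  92  82  78  80 116 135 133 136
138 136 103  94  86  66  56  59  64  65  63  60  75  92  91  84  80  79 119 134
[... 4286 characters left out ...]
  87  86  83  69  51  46  49  51  42  46  45  63  65  97 121 120 123 119 115
 38  41  31  39  40  39  55  91  89  86  72  45  41  46  47  42  45  62  66  64  61  96 122 117 116 115
 44  40  40  40  36  34  49  88  82  81  71  46  45  46  51  53  62  66  66  65  63  59 118 115 114 116
 42  41  42  41  37  36  49  89  88  83  77  48  56  53  66  61  66  66  61  67  64  61 114 116 117 114
 44  38  42  37  36  39  64  87  86  84  71  62  70  65  70  64  66  59  66  64  65  64 116 115 114 115
 41  42  42  39  37  42  85  89  82  83  56  56  63  65  63  66  64  61  64  69  63  61 117 119 112 117
 38  39  42  34  43  73  85  86  83  75  48  67  65  64  65  66  65  68  66  63  62  59  97 113 119 120
```

```bash
python3 - <<'E' | sed -n '/---/,$p'
from meas2 import *
uT,uS=(338.5,144.3),(357.03,257.03)
print("==",tri(uT,uS),onz(T,uT,65),onz(S,uS,65))
# tube base, top view: bottom-most edge vs predicted
for c,u in((T,(376,192)),):pass
def tip(c,box,hi):
    x0,y0,x1,y1=box; g=c['im'][y0:y1,x0:x1].max(2).astype(int); print("\n".join(" ".join(f"{v:3d}" for v in r) for r in g))
tip(T,(368,184,386,202),0); tip(S,(278,242,294,258),0)
print("pred",proj(T,[*posts[0],102]),proj(S,[*posts[0],102]))
s=ctrl.sense();print(s['ee_pos'],s['tcp_rot'],s['joints'])
E
```

```text
---
sleeve top tri [688.7588808  -39.64311801  61.39063843] T@65 [686.76247513 -40.18910866  65.        ] S@65 [690.62715929 -40.91612236  65.        ]
posts [[ 557.5 -129.8]
 [ 604.5 -229.3]
 [ 421.9 -193.9]
 [ 468.9 -293.4]]
== [688.91965093 -38.96080446  62.64203466] [688.41911022 -38.6797563   65.        ] [689.43844784 -40.55209758  65.        ]
137 138 137 140 139 136 136 137 139 137 138 134 137 143 151 171 182 191
139 139 138 136 136 134 137 136 135 129 126 126 126 165 183 191 194 196
138 138 139 135 139 139 133 138 129 104  93 104 108 175 196 192 195 196
139 139 136 137 139 138 131 142 115  95 103 111 108 154 185 194 195 193
136 139 140 140 139 147 132 140 107  94  97 101 107 109 174 195 195 194
138 138 135 145 148 173 153  97  96 114 113  93 104 137 181 193 196 194
137 143 145 171 184 176 122  83 114 135 141 109  99 172 194 194 194 193
151 170 186 193 189 126  78  90 111 124 128 108 110 172 196 195 196 199
183 191 197 197 165 104  79  89  99 108 105  95 149 188 193 194 192 196
199 196 196 185 127  83  81  85  91  92  91 116 176 198 192 197 196 195
196 195 187 140  93  84  84
[... 1127 characters left out ...]
2 119 122  96  57  56  61  53  60  55  50 121 121 121 117 116
116 121 119 117  63  55  57  61  63  52  41 117 120 115 120 122
121 118 118 121  56  53  60  59  56  56  44 111 117 119 122 121
120 118 119 120  55  53  58  52  52  52  43  99 121 115 120 121
118 116 117 121  63  55  57  57  58  55  48  92 119 124 118 118
120 118 120 121  77  54  60  55  59  50  44  77 122 123 116 115
120 116 120 117  86  53  57  59  60  55  47  78 119 120 115 120
pred [[377.69273215 190.17755606]] [[284.5615314  246.64391906]]
[133.09587146 558.84900287 177.20270272] [-3.13997898e+00 -1.38364471e-05  2.90778049e+00] [ 1.31698367e+00  3.20227878e-01  1.56556157e+00 -1.93824298e-05
  1.25741683e+00 -1.99945144e-02]
```

```bash
cat >> h.py <<'E'
def plan(x,y,z,yaw):
    "shift in tool axes (m) and turn about tool z (rad) from measured pose"
    s=ctrl.sense(); from scipy.spatial.transform import Rotation as Ro
    R=Ro.from_euler('xyz',s['tcp_rot']).as_matrix()
    d=R.T@(np.array([x,y,z])-s['ee_pos'])/1000
    t=-(np.radians(yaw)-s['tcp_rot'][2]); t=(t+np.pi)%(2*np.pi)-np.pi
    print("clk %.2f"%s['clock'],"pos",s['ee_pos'].round(1),"rpy",s['tcp_rot'].round(3),"F",s['ft_force'].round(1),"M",s['wrist_torque'].round(2),"w %.1f"%s['grip_width'],"q",s['joints'].round(2)); print("shift",d.round(4),"turn",round(t,3))
E
python3 - <<'E' | sed -n '/---/,$p'
from meas2 import *
print("big",tri((368,135.6),(343.5,275.6)),"blue",tri((311,127.5),(388.5,234)))
plan(689,-39.5,178,61.6)
E
```

```text
---
sleeve top tri [688.7588808  -39.64311801  61.39063843] T@65 [686.76247513 -40.18910866  65.        ] S@65 [690.62715929 -40.91612236  65.        ]
posts [[ 557.5 -129.8]
 [ 604.5 -229.3]
 [ 421.9 -193.9]
 [ 468.9 -293.4]]
big [ 699.91067034 -113.53399281   96.22983301] blue [724.80866447  31.89279633  98.24426548]
clk 0.10 pos [133.1 558.8 177.2] rpy [-3.14  -0.     2.908] F [-0.2  0.1  0.4] M [-0.01  0.05  0.02] w 91.2 q [ 1.32  0.32  1.57 -0.    1.26 -0.02]
shift [-6.794e-01 -4.533e-01 -1.000e-04] turn 1.833
```

Emit:
servo_tool(series="-0.02 -0.013 0 0.06 0.0912; -0.05 -0.033 0 0.15 0.0912; -0.085 -0.057 0 0.25 0.0912; -0.12 -0.08 0 0.35 0.0912; -0.155 -0.103 0 0.45 0.0912; -0.19 -0.127 0 0.55 0.0912; -0.225 -0.15 0 0.65 0.0912; -0.26 -0.173 0 0.75 0.0912; -0.295 -0.197 0 0.85 0.0912; -0.33 -0.22 0 0.95 0.0912; -0.36 -0.24 0 1.05 0.0912; -0.38 -0.253 0 1.1 0.0912")

```text
clock: 1.1
ee_pos: [446.2, 222.2, 177.7]
tcp_rot: [3.141, 0.001, 1.801]
ft_force: [-0.2, 0.6, 0.5]
grip_width: 91.2
```

```bash
python3 -c "
from h import *
plan(689,-39.5,150,61.6)"
```

```text
clk 1.10 pos [446.2 222.2 177.7] rpy [3.141e+00 1.000e-03 1.801e+00] F [-0.2  0.6  0.5] M [-0.09  0.07  0.02] w 91.2 q [ 0.44  0.2   1.73 -0.    1.21  0.21]
shift [-0.3102  0.1766  0.0281] turn 0.726
```

Emit:
servo_tool(series="-0.02 0.011 0 0.06 0.0912; -0.05 0.028 0 0.15 0.0912; -0.085 0.048 0 0.25 0.0912; -0.12 0.068 0 0.35 0.0912; -0.155 0.088 0 0.45 0.0912; -0.19 0.108 0 0.55 0.0912; -0.225 0.128 0.005 0.65 0.0912; -0.255 0.145 0.01 0.726 0.0912; -0.28 0.159 0.015 0.726 0.0912; -0.3 0.171 0.02 0.726 0.0912; -0.31 0.1766 0.028 0.726 0.0912; -0.31 0.1766 0.028 0.726 0.0912")

```text
clock: 2.1
ee_pos: [688.5, -36.4, 146.8]
tcp_rot: [-3.138, 0.002, 1.08]
ft_force: [-0.8, 0.6, -0.4]
grip_width: 91.0
```

Emit:
servo_tool(series="0 0 0.005 0 0.0912; 0 0 0.01 0 0.0912")

```text
clock: 2.27
ee_pos: [687.9, -33.4, 139.9]
tcp_rot: [-3.141, -0.001, 1.083]
ft_force: [0.6, -0.6, -0.0]
grip_width: 91.3
```

```bash
python3 -c "
from h import *
plan(689,-39.5,31,61.6)
for n in('top','scene'):
    c=cam(n); cv2.imwrite('pics/pre_%s.png'%n,c['im'])
a=cv2.imread('pics/pre_top.png')[80:230,260:420];b=cv2.imread('pics/pre_scene.png')[150:300,300:460]
cv2.imwrite('pics/pre.png',cv2.resize(np.hstack([a,b]),None,fx=2.5,fy=2.5))
"
```

```text
clk 2.27 pos [687.9 -33.4 139.9] rpy [-3.141e+00 -1.000e-03  1.083e+00] F [ 0.6 -0.6 -0. ] M [-0.11  0.06 -0.02] w 91.3 q [-0.07  0.52  1.33  0.    1.29  0.42]
shift [-0.005   0.0039  0.1089] turn 0.008
```

View pics/pre.png

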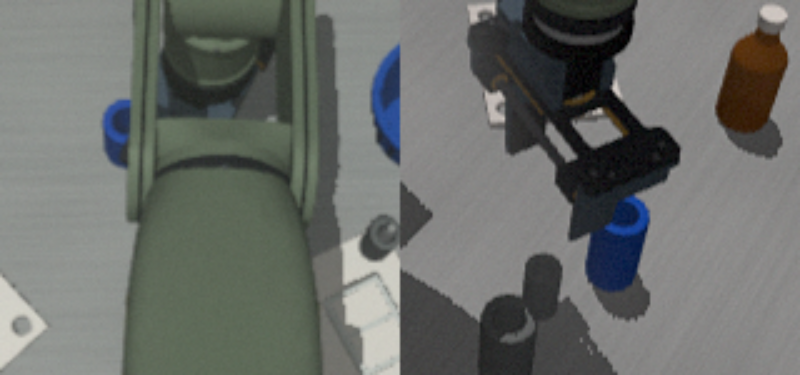

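Emit:
servo_tool(series="-0.003 0.002 0.005 0.008 0.0912; -0.005 0.004 0.015 0.008 0.0912; -0.005 0.004 0.025 0.008 0.0912; -0.005 0.004 0.03 0.008 0.0912; -0.005 0.004 0.035 0.008 0.0912; -0.005 0.004 0.035 0.008 0.0912")

```text
clock: 2.87
ee_pos: [689.0, -40.8, 103.2]
tcp_rot: [-3.139, 0.001, 1.074]
ft_force: [-0.5, 1.1, 0.6]
grip_width: 91.4
```

```bash
python3 -c "
from h import *
plan(689,-39.5,31,61.6)"
```

```text
clk 2.87 pos [689.  -40.8 103.2] rpy [-3.139e+00  1.000e-03  1.074e+00] F [-0.5  1.1  0.6] M [-0.12  0.13 -0.02] w 91.4 q [-0.08  0.55  1.38  0.    1.22  0.42]
shift [ 0.0012 -0.0004  0.0722] turn -0.001
```

Emit:
servo_tool(series="0.001 0 0.006 0 0.0912; 0.001 0 0.016 0 0.0912; 0.001 0 0.028 0 0.0912; 0.001 0 0.04 0 0.0912; 0.001 0 0.052 0 0.0912; 0.001 0 0.062 0 0.0912; 0.001 0 0.068 0 0.0912; 0.001 0 0.072 0 0.0912; 0.001 0 0.072 0 0.0912; 0.001 0 0.072 0 0.08; 0.001 0 0.072 0 0.07; 0.001 0 0.072 0 0.06", squeeze=10)

```text
clock: 3.87
ee_pos: [691.0, -40.1, 33.8]
tcp_rot: [3.14, -0.001, 1.074]
ft_force: [0.4, -0.5, 0.8]
grip_width: 74.1
```

Emit:
servo_tool(series="0 0 0 0 0.05; 0 0 0 0 0.044; 0 0 0 0 0.04; 0 0 0 0 0.036; 0 0 0 0 0.032; 0 0 0 0 0.03; 0 0 0 0 0.028; 0 0 0 0 0.028", squeeze=10)

```text
clock: 4.53
ee_pos: [690.4, -40.1, 32.9]
tcp_rot: [-3.142, -0.0, 1.074]
ft_force: [-0.1, 0.5, 0.1]
grip_width: 28.2
```

```bash
python3 -c "
from h import *
plan(689,-39.5,31,61.6)"
```

```text
clk 4.53 pos [690.4 -40.1  32.9] rpy [-3.142 -0.     1.074] F [-0.1  0.5  0.1] M [-0.12  0.05 -0.01] w 28.2 q [-0.07  0.61  1.46  0.    1.07  0.42]
shift [-0.0002 -0.0015  0.0019] turn -0.001
```

Opening of 28 mm is smaller than the 34 mm tube, so this doesn't look like a good grasp; looking before moving.

```bash
python3 -c "
from h import *
for n in('top','scene'):
    c=cam(n); cv2.imwrite('pics/g_%s.png'%n,c['im'])
a=cv2.imread('pics/g_top.png')[80:230,260:420];b=cv2.imread('pics/g_scene.png')[200:320,300:428]
b=cv2.resize(np.clip(b*1.6,0,255).astype(np.uint8),(160,150),interpolation=cv2.INTER_CUBIC)
cv2.imwrite('pics/g.png',cv2.resize(np.hstack([a,b]),None,fx=2.5,fy=2.5,interpolation=cv2.INTER_CUBIC))
print(ctrl.sense()['grip_width'])
"
```

```text
27.90787430635971
```

View pics/g.png

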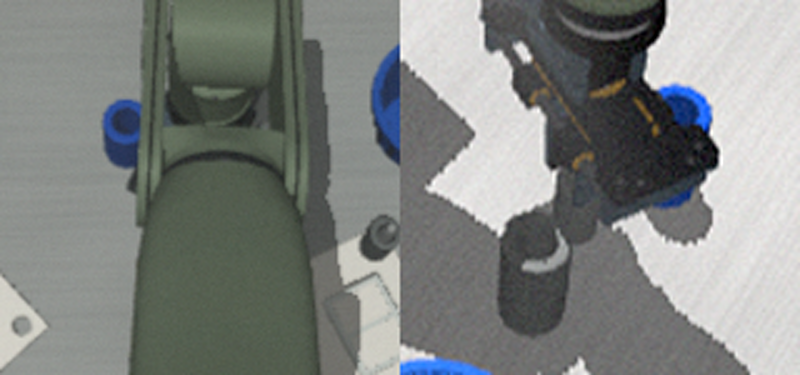

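```bash
python3 -c "
from h import *
c=cam('scene'); cv2.imwrite('pics/g2f.png',c['im'])
s=ctrl.sense()
print(proj(c,[s['ee_pos'],s['ee_pos']+[0,0,19],[689,-39.5,65],[689,-39.5,0]]))
b=c['im'][190:300,320:440]
b=np.clip(b*2.2,0,255).astype(np.uint8)
cv2.imwrite('pics/g2.png',cv2.resize(b,None,fx=5.4,fy=5.4,interpolation=cv2.INTER_CUBIC))
"
```

```text
[[356.50724153 264.84621235]
 [357.09830389 260.29172597]
 [357.10843927 256.60956846]
 [355.14019837 271.96121071]]
```

View pics/g2.png

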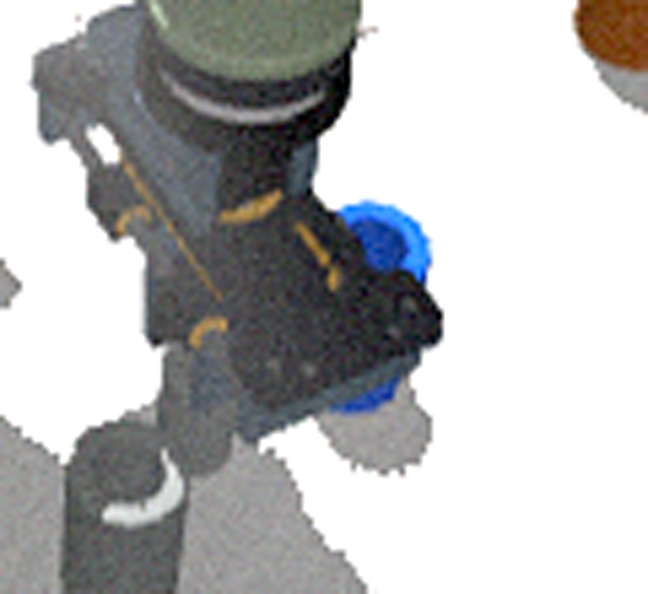

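Emit:
servo_tool(series="0 0 0 0 0.025; 0 0 0 0 0.022; 0 0 0 0 0.019; 0 0 0 0 0.016; 0 0 0 0 0.016")

```text
clock: 5.1
ee_pos: [690.4, -40.0, 32.9]
tcp_rot: [-3.142, -0.0, 1.074]
ft_force: [1.0, -0.0, -0.1]
grip_width: 16.1
```

```bash
python3 -c "
from h import *
c=cam('scene')
print(ctrl.sense()['grip_width'])
b=c['im'][190:300,320:440]
b=np.clip(b*2.2,0,255).astype(np.uint8)
cv2.imwrite('pics/g3.png',cv2.resize(b,None,fx=5.4,fy=5.4,interpolation=cv2.INTER_CUBIC))
c=cam('top')
b=c['im'][110:180,290:400]
cv2.imwrite('pics/g3t.png',cv2.resize(np.clip(b*2.,0,255).astype(np.uint8),None,fx=5.4,fy=5.4,interpolation=cv2.INTER_CUBIC))
"
```

```text
16.00893556622999
```

View pics/g3.png

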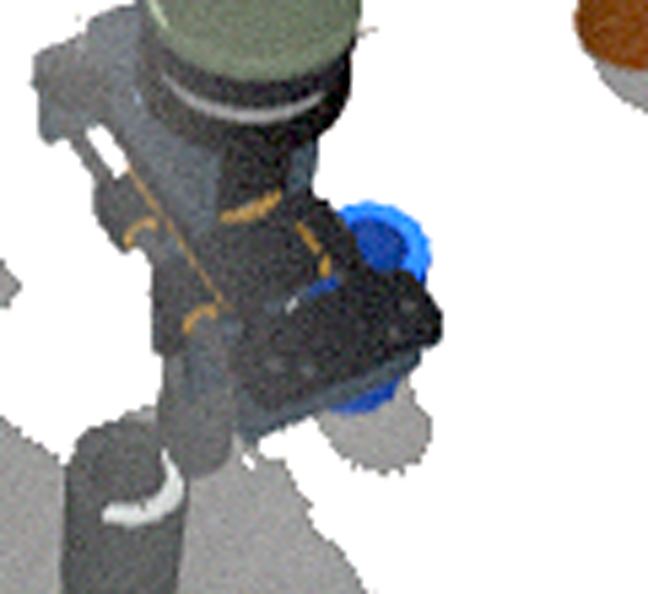

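View pics/g3t.png

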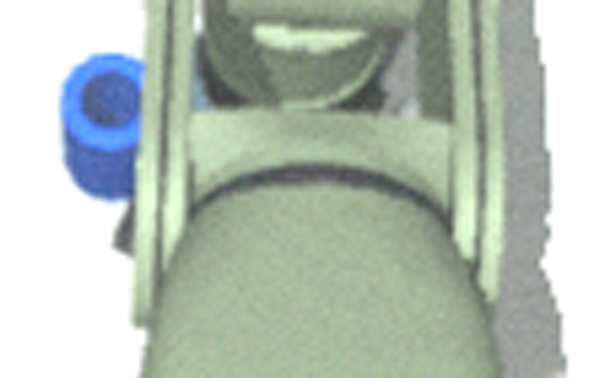

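```bash
cat > dr.py <<'E'
from h import *
import sys
from scipy.spatial.transform import Rotation as Ro
def draw(n,box,k,name,gain=2.0,w=None):
    c=cam(n); s=ctrl.sense(); R=Ro.from_euler('xyz',s['tcp_rot']).as_matrix(); p=s['ee_pos']; w=s['grip_width']
    x0,y0,x1,y1=box
    im=cv2.resize(np.clip(c['im'][y0:y1,x0:x1]*gain,0,255).astype(np.uint8),None,fx=k,fy=k,interpolation=cv2.INTER_CUBIC)
    def bx(xa,ya,za,col):
        P=np.array([[x,y,z] for x in xa for y in ya for z in za])@R.T+p
        q=((proj(c,P)-[x0,y0]+.5)*k).round().astype(int)
        for i in range(8):
            for j in range(i+1,8):
                if bin(i^j).count('1')==1: cv2.line(im,tuple(map(int,q[i])),tuple(map(int,q[j])),col,1)
    bx((-16,16),(w/2,w/2+13.5),(-60,0),(0,0,255)); bx((-16,16),(-w/2-13.5,-w/2),(-60,0),(0,160,0)); bx((-38,38),(-89,89),(-79,-140),(255,0,0))
    cv2.imwrite(f"pics/{name}.png",im)
if __name__=="__main__": draw("scene",(320,190,440,300),5.4,"d1")
E
python3 dr.py
```

```text
(no output)
```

View pics/d1.png

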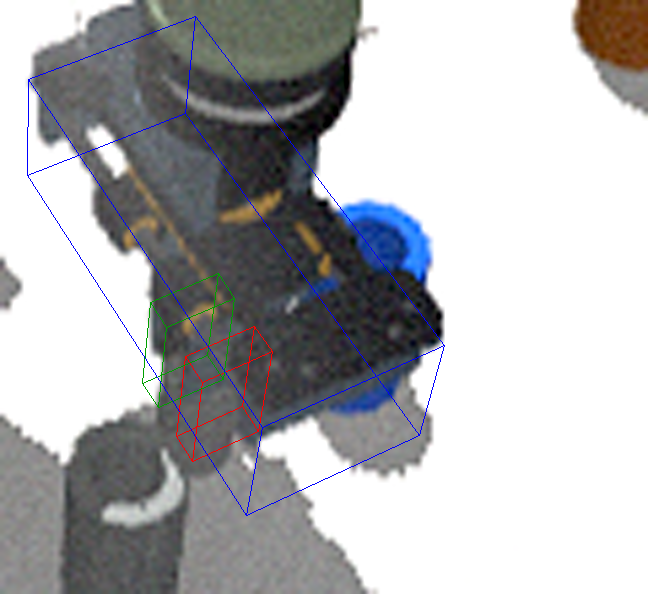

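```bash
python3 -c "
from h import *
print(ctrl.grasp_offset)
a=cv2.imread('pics/g2.png').astype(int);b=cv2.imread('pics/g3.png').astype(int)
d=np.clip(np.abs(a-b).max(2)*3,0,255).astype(np.uint8); cv2.imwrite('pics/diff.png',np.hstack([d[200:520,100:360],cv2.imread('pics/g3.png',0)[200:520,100:360]]))
f0=cv2.imread('pics/scene0.png')[190:300,320:440]; 
"
```

```text
18.8
```

View pics/diff.png

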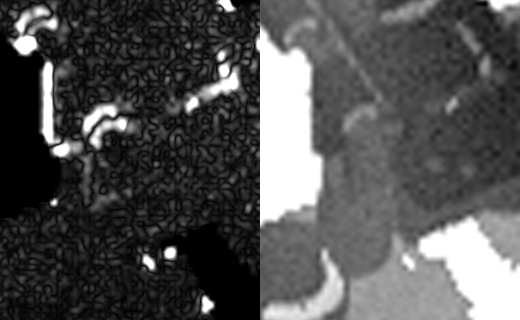

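The two views disagree with a clean straddle: the fingers look about 35 mm too high or too far back in the scene image. The sleeve hasn't moved. I'll rise and look at the gripper in the clear to check where it really is.

Emit:
servo_tool(series="0 0 -0.01 0 0.016; 0 0 -0.03 0 0.016; 0 0 -0.06 0 0.016; 0 0 -0.09 0 0.016; 0 0 -0.11 0 0.016; 0 0 -0.12 0 0.016; 0 0 -0.12 0 0.016")

```text
clock: 5.83
ee_pos: [692.0, -40.2, 156.6]
tcp_rot: [3.136, -0.003, 1.074]
ft_force: [0.1, 0.4, -0.4]
grip_width: 16.1
```

```bash
python3 -c "
from dr import *
draw('scene',(320,160,440,300),4.2,'d2',1.8)
print(ctrl.sense()['ee_pos'])
"
```

```text
[690.76526647 -40.1257154  154.05197075]
```

View pics/d2.png

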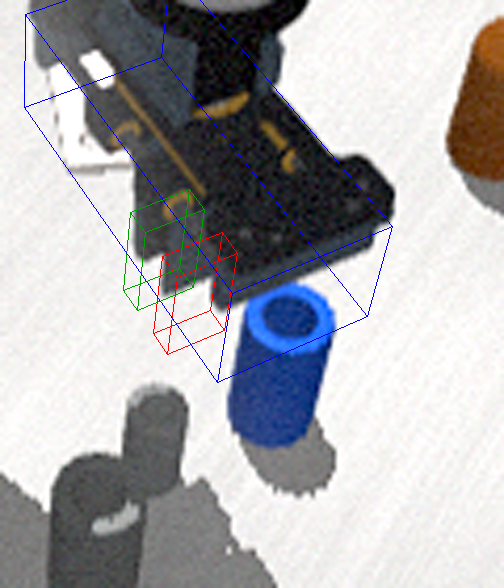

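```bash
python3 -c "
from h import *
plan(590,20,80,61.6)"
```

```text
clk 5.88 pos [690.8 -40.1 154.1] rpy [ 3.140e+00 -1.000e-03  1.074e+00] F [-0.1 -0.1 -0.6] M [-0.13  0.1   0.  ] w 16.0 q [-0.07  0.52  1.3   0.    1.32  0.42]
shift [ 0.0047 -0.1174  0.0738] turn -0.001
```

Emit:
servo_tool(series="0 -0.01 0 0 0.016; 0.001 -0.03 0 0 0.016; 0.002 -0.055 0.01 0 0.016; 0.003 -0.08 0.03 0 0.016; 0.005 -0.1 0.05 0 0.016; 0.005 -0.115 0.065 0 0.016; 0.005 -0.117 0.074 0 0.016; 0.005 -0.117 0.074 0 0.016; 0.005 -0.117 0.074 0 0.016")

```text
clock: 6.63
ee_pos: [590.4, 19.8, 78.2]
tcp_rot: [-3.141, 0.001, 1.074]
ft_force: [0.4, 0.0, 0.2]
grip_width: 16.1
```

```bash
python3 -c "
from dr import *
draw('scene',(290,150,410,290),4.2,'d3',1.8)
plan(590,20,40,61.6)
"
```

```text
clk 6.68 pos [591.3  19.7  79. ] rpy [ 3.141 -0.     1.073] F [0.1 0.3 0.3] M [-0.16  0.12 -0.01] w 16.3 q [ 0.01  0.42  1.67 -0.    1.05  0.51]
shift [-0.0004 -0.0013  0.039 ] turn -0.002
```

View pics/d3.png

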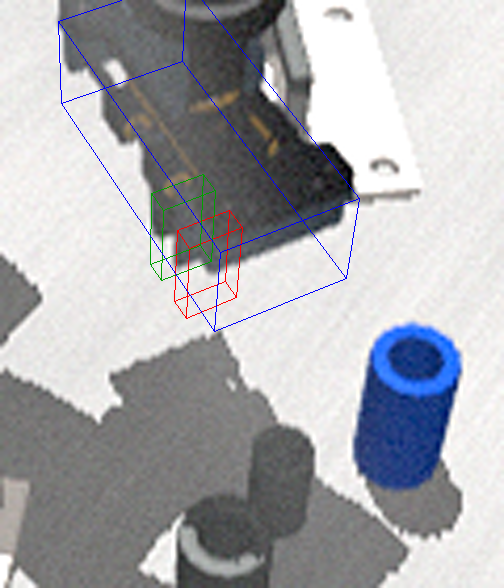

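Emit:
servo_tool(series="0 0 0.008 0 0.016; 0 0 0.016 0 0.016; 0 0 0.024 0 0.016; 0 0 0.032 0 0.016; 0 0 0.04 0 0.016; 0 0 0.048 0 0.016; 0 0 0.056 0 0.016; 0 0 0.062 0 0.016; 0 0 0.066 0 0.016; 0 0 0.07 0 0.016; 0 0 0.07 0 0.016")

```text
clock: 7.6
ee_pos: [589.5, 20.2, 8.1]
tcp_rot: [-3.141, 0.001, 1.074]
ft_force: [-0.4, -0.1, -0.6]
grip_width: 16.0
```

```bash
python3 -c "
from dr import *
draw('scene',(290,170,390,290),5,'d4',1.8)
plan(590,20,0,61.6)
"
```

```text
clk 7.65 pos [589.8  20.1   8.7] rpy [-3.141  0.     1.074] F [-0.8  0.2  0.5] M [-0.08  0.08 -0.04] w 16.2 q [0.01 0.49 1.75 0.   0.89 0.51]
shift [-0.      0.0003  0.0087] turn -0.001
```

View pics/d4.png

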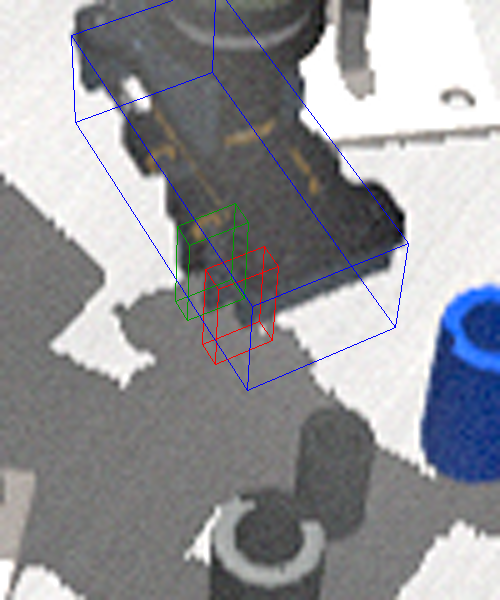

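Emit:
servo_tool(series="0 0 0.004 0 0.016; 0 0 0.008 0 0.016; 0 0 0.008 0 0.016")

```text
clock: 7.9
ee_pos: [589.4, 20.1, 0.3]
tcp_rot: [-3.141, 0.0, 1.074]
ft_force: [0.3, 0.5, -0.3]
grip_width: 15.9
```

Emit:
servo_tool(series="0 0 0.003 0 0.016; 0 0 0.006 0 0.016; 0 0 0.006 0 0.016")

```text
clock: 8.15
ee_pos: [589.5, 20.1, -5.7]
tcp_rot: [-3.141, 0.0, 1.074]
ft_force: [-0.3, -0.5, -0.4]
grip_width: 16.2
```

Emit:
servo_tool(series="0 0 0.003 0 0.016; 0 0 0.006 0 0.016; 0 0 0.006 0 0.016")

```text
clock: 8.4
ee_pos: [589.4, 20.1, -11.7]
tcp_rot: [-3.141, 0.0, 1.074]
ft_force: [-0.2, -0.3, -0.4]
grip_width: 15.8
```

Reported z is below the table with no contact, so the reported TCP is biased upward of the real tool. I'll probe on gently until contact.

Emit:
servo_tool(series="0 0 0.003 0 0.016; 0 0 0.006 0 0.016; 0 0 0.006 0 0.016")

```text
clock: 8.65
ee_pos: [589.4, 20.1, -17.7]
tcp_rot: [-3.141, 0.001, 1.074]
ft_force: [-0.2, -0.6, 0.1]
grip_width: 15.9
```

Emit:
servo_tool(series="0 0 0.002 0 0.016; 0 0 0.004 0 0.016; 0 0 0.004 0 0.016")

```text
clock: 8.9
ee_pos: [589.6, 20.2, -21.5]
tcp_rot: [-3.141, 0.0, 1.074]
ft_force: [-0.5, 0.6, -0.6]
grip_width: 15.9
```

Emit:
servo_tool(series="0 0 0.002 0 0.016; 0 0 0.004 0 0.016; 0 0 0.004 0 0.016")

```text
clock: 9.15
ee_pos: [589.6, 20.1, -25.5]
tcp_rot: [-3.141, 0.0, 1.074]
ft_force: [0.2, 0.3, -0.5]
grip_width: 16.6
```

```bash
python3 -c "
from dr import *
draw('scene',(290,170,390,290),5,'d5',1.8)
"
```

```text
(no output)
```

View pics/d5.png

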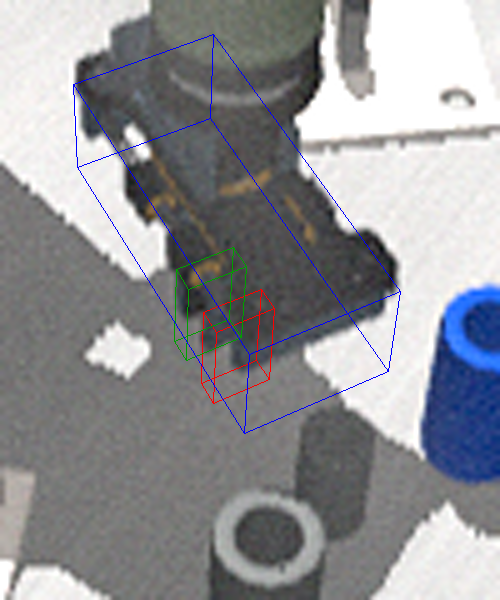

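Emit:
servo_tool(series="0 0 0.002 0 0.016; 0 0 0.004 0 0.016; 0 0 0.004 0 0.016")

```text
clock: 9.45
ee_pos: [589.6, 20.1, -29.5]
tcp_rot: [-3.141, 0.0, 1.074]
ft_force: [-1.3, 0.9, -0.4]
grip_width: 16.0
```

Emit:
servo_tool(series="0 0 0.001 0 0.016; 0 0 0.003 0 0.016; 0 0 0.003 0 0.016")

```text
clock: 9.7
ee_pos: [589.7, 20.1, -32.4]
tcp_rot: [-3.141, 0.0, 1.074]
ft_force: [0.6, -0.3, 0.8]
grip_width: 15.9
```

Emit:
servo_tool(series="0 0 0.001 0 0.016; 0 0 0.003 0 0.016; 0 0 0.003 0 0.016")

```text
clock: 9.95
ee_pos: [589.7, 20.1, -35.4]
tcp_rot: [-3.141, 0.0, 1.074]
ft_force: [0.1, 0.1, 0.6]
grip_width: 16.2
```

Emit:
servo_tool(series="0 0 0.001 0 0.016; 0 0 0.003 0 0.016; 0 0 0.003 0 0.016")

```text
clock: 10.2
ee_pos: [589.9, 20.1, -35.7]
tcp_rot: [3.141, -0.0, 1.074]
ft_force: [-5.2, -1.3, 15.0]
grip_width: 16.0
```

Contact at reported z = −35.6: the tool is really about 35.6 mm higher than reported. I'll redraw with that correction to see whether xy is off too.

```bash
sed -i "s/p=s\['ee_pos'\]; w/p=s['ee_pos']+OFF; w/; s/^import sys/OFF=np.array([0,0,35.6])/" dr.py; python3 -c "
from dr import *
draw('scene',(310,190,370,260),9,'d6',2.2)
"
```

```text
(no output)
```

View pics/d6.png

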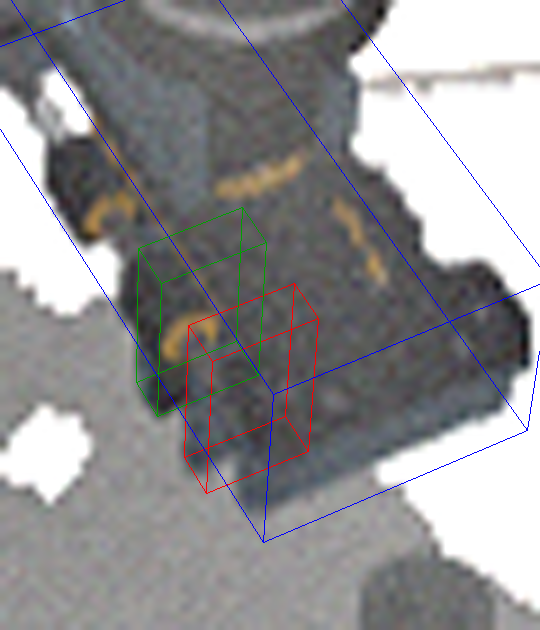

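Emit:
servo_tool(series="0 0 -0.01 0 0.02; 0 0 -0.03 0 0.04; 0 0 -0.06 0 0.06; 0 0 -0.09 0 0.08; 0 0 -0.11 0 0.0912; 0 0 -0.12 0 0.0912; 0 0 -0.12 0 0.0912")

```text
clock: 10.83
ee_pos: [591.7, 20.2, 84.5]
tcp_rot: [3.137, -0.003, 1.074]
ft_force: [-0.0, 0.1, -1.3]
grip_width: 57.0
```

```bash
python3 -c "
from h import *
plan(689,-39.5,75,61.6)"
```

```text
clk 10.83 pos [591.7  20.2  84.5] rpy [ 3.137e+00 -3.000e-03  1.074e+00] F [-0.   0.1 -1.3] M [-0.11  0.03 -0.01] w 57.0 q [0.01 0.41 1.67 0.   1.05 0.51]
shift [-0.0061  0.1139  0.01  ] turn -0.001
```

Emit:
servo_tool(series="0 0.01 0 0 0.0912; -0.001 0.03 0 0 0.0912; -0.003 0.055 0 0 0.0912; -0.004 0.08 0 0 0.0912; -0.005 0.1 0 0 0.0912; -0.005 0.112 0.003 0 0.0912; -0.005 0.116 0.006 0 0.0912; -0.005 0.116 0.006 0 0.0912; -0.005 0.116 0.006 0 0.0912")

```text
clock: 11.58
ee_pos: [688.2, -39.4, 73.9]
tcp_rot: [-3.138, 0.001, 1.074]
ft_force: [0.6, -0.5, -1.1]
grip_width: 90.8
```

```bash
python3 -c "
from dr import *
plan(689,-39.5,-4.4,61.6)
draw('scene',(320,190,420,290),6,'d7',2.2)"
```

```text
clk 11.58 pos [688.2 -39.4  73.9] rpy [-3.138e+00  1.000e-03  1.074e+00] F [ 0.6 -0.5 -1.1] M [-0.11  0.11  0.03] w 90.8 q [-0.07  0.57  1.42  0.    1.16  0.42]
shift [0.0004 0.0011 0.0783] turn -0.001
```

View pics/d7.png

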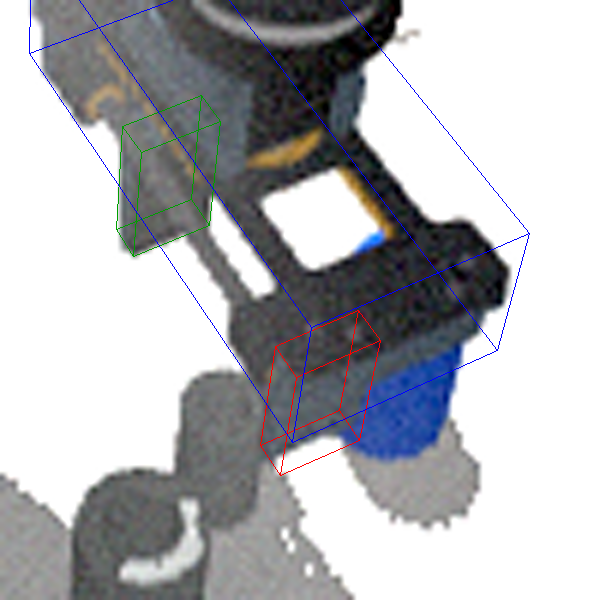

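Corrected drawing now matches both fingers to about 1–2 px. Descending over the sleeve.

Emit:
servo_tool(series="0 0.001 0.006 0 0.0912; 0 0.001 0.016 0 0.0912; 0 0.001 0.028 0 0.0912; 0 0.001 0.04 0 0.0912; 0 0.001 0.052 0 0.0912; 0 0.001 0.064 0 0.0912; 0 0.001 0.072 0 0.0912; 0 0.001 0.078 0 0.0912; 0 0.001 0.078 0 0.0912; 0 0.001 0.078 0 0.08; 0 0.001 0.078 0 0.07; 0 0.001 0.078 0 0.06", squeeze=10)

```text
clock: 12.63
ee_pos: [691.1, -40.1, -1.2]
tcp_rot: [3.14, -0.001, 1.074]
ft_force: [0.1, 0.4, 0.9]
grip_width: 74.1
```

Emit:
servo_tool(series="0 0 0 0 0.05; 0 0 0 0 0.044; 0 0 0 0 0.04; 0 0 0 0 0.036; 0 0 0 0 0.032; 0 0 0 0 0.028; 0 0 0 0 0.028", squeeze=10)

```text
clock: 13.22
ee_pos: [690.3, -40.0, -2.1]
tcp_rot: [-3.141, -0.0, 1.074]
ft_force: [-0.3, -0.8, 0.3]
grip_width: 34.5
```

```bash
python3 -c "
from dr import *
plan(689,-39.5,-4.4,61.6)
draw('scene',(320,190,420,290),6,'d8',2.2)"
```

```text
clk 13.22 pos [690.3 -40.   -2.1] rpy [-3.141 -0.     1.074] F [-0.3 -0.8  0.3] M [-0.05  0.12  0.03] w 34.5 q [-0.07  0.64  1.5   0.    1.    0.42]
shift [-0.0002 -0.0014  0.0023] turn -0.001
```

View pics/d8.png

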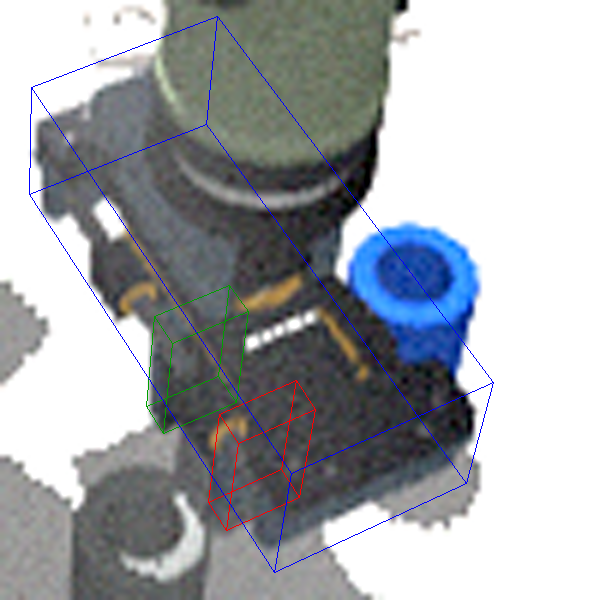

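Emit:
servo_tool(series="0 0 -0.003 0 0.028; 0 0 -0.01 0 0.028; 0 0 -0.02 0 0.028; 0 0 -0.035 0 0.028; 0 0 -0.05 0 0.028; 0 0 -0.065 0 0.028; 0 0 -0.08 0 0.028; 0 0 -0.095 0 0.028; 0 0 -0.11 0 0.028; 0 0 -0.117 0 0.028; 0 0 -0.12 0 0.028; 0 0 -0.12 0 0.028", squeeze=15)

```text
clock: 14.27
ee_pos: [690.8, -40.1, 119.0]
tcp_rot: [3.14, -0.001, 1.074]
ft_force: [-0.2, 0.9, -1.2]
grip_width: 34.4
```

```bash
python3 -c "
from dr import *
plan(557.5,-129.8,118,61.6)
draw('scene',(320,170,420,270),6,'d9',2.2)"
```

```text
clk 14.27 pos [690.8 -40.1 119. ] rpy [ 3.140e+00 -1.000e-03  1.074e+00] F [-0.2  0.9 -1.2] M [-0.11  0.05  0.04] w 34.4 q [-0.07  0.54  1.36  0.    1.24  0.42]
shift [-0.1424 -0.0744  0.0008] turn -0.001
```

View pics/d9.png

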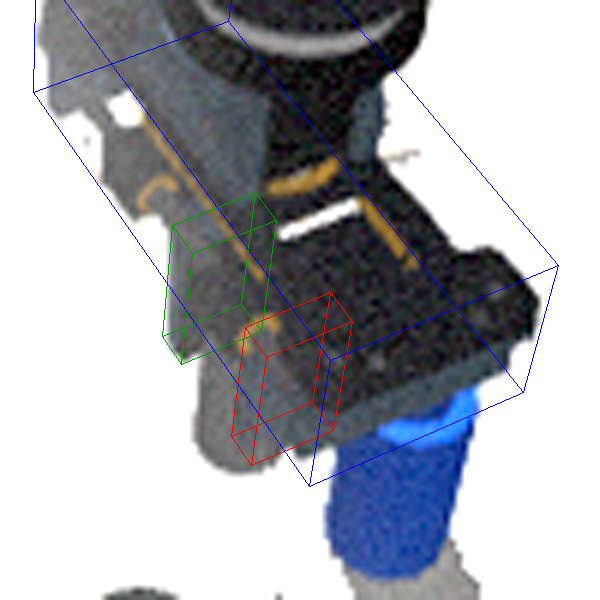

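Emit:
servo_tool(series="-0.006 -0.003 0 0 0.028; -0.018 -0.009 0 0 0.028; -0.034 -0.018 0 0 0.028; -0.052 -0.027 0 0 0.028; -0.07 -0.037 0 0 0.028; -0.088 -0.046 0 0 0.028; -0.106 -0.055 0 0 0.028; -0.122 -0.064 0 0 0.028; -0.134 -0.07 0 0 0.028; -0.141 -0.074 0 0 0.028; -0.142 -0.0744 0 0 0.028; -0.142 -0.0744 0 0 0.028")

```text
clock: 15.32
ee_pos: [557.4, -129.5, 117.8]
tcp_rot: [3.141, -0.0, 1.073]
ft_force: [-0.3, 1.0, -0.8]
grip_width: 34.1
```

```bash
cat > sl.py <<'E'
from dr import *
a=np.linspace(0,2*np.pi,80)
def sleeve(n,box,k,name,xy,zb,post=(557.5,-129.8),gain=2.2):
    c=cam(n); x0,y0,x1,y1=box
    im=cv2.resize(np.clip(c['im'][y0:y1,x0:x1]*gain,0,255).astype(np.uint8),None,fx=k,fy=k,interpolation=cv2.INTER_CUBIC)
    for xy_,r,z,col in((xy,17,zb,(0,0,255)),(xy,17,zb+65,(0,0,255)),(post,8,92,(0,200,0)),(post,8,12,(0,200,0)),(post,4,102,(0,200,0))):
        P=np.c_[xy_[0]+r*np.cos(a),xy_[1]+r*np.sin(a),0*a+z]
        q=((proj(c,P)-[x0,y0]+.5)*k-.5).round().astype(np.int32); cv2.polylines(im,[q],True,col,1)
    cv2.imwrite(f"pics/{name}.png",im)
E
python3 -c "
from sl import *
plan(557.5,-129.8,118,61.6)
s=ctrl.sense()['ee_pos']
sleeve('scene',(240,190,340,290),6,'e1',s[:2],s[2]+2.1)
sleeve('top',(320,120,440,220),6,'e1t',s[:2],s[2]+2.1)
"
```

```text
clk 15.32 pos [ 557.4 -129.5  117.8] rpy [ 3.141 -0.     1.073] F [-0.3  1.  -0.8] M [-0.08  0.06 -0.01] w 34.1 q [-0.25  0.36  1.66  0.    1.12  0.25]
shift [-0.0002  0.0003 -0.0002] turn -0.002
```

View pics/e1.png

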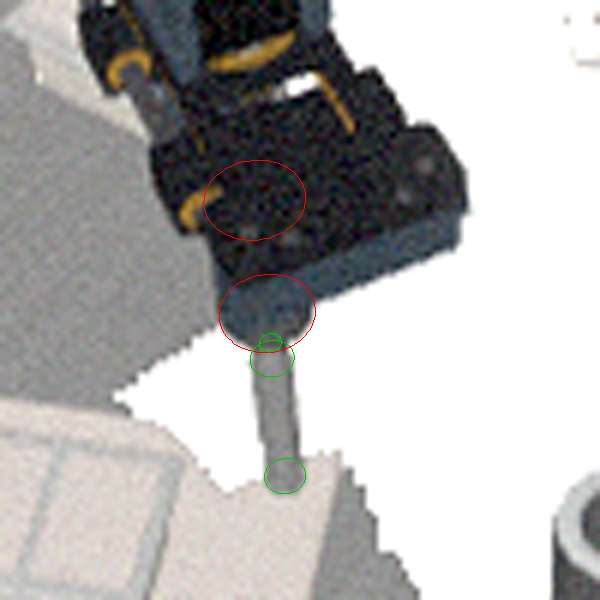

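View pics/e1t.png

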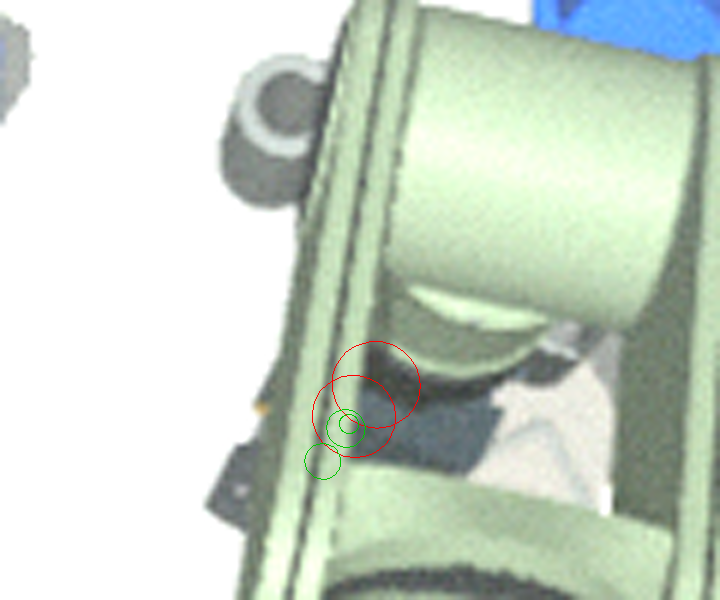

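Scene view: held sleeve's lower rim at (267,350) sits where the drawing predicts (within about 0.5 px) and is lined up over the post tip at (270,345). The top view is occluded. Lowering slowly, watching the force.

Emit:
servo_tool(series="0 0 0.003 0 0.028; 0 0 0.007 0 0.028; 0 0 0.011 0 0.028; 0 0 0.015 0 0.028; 0 0 0.018 0 0.028; 0 0 0.021 0 0.028; 0 0 0.024 0 0.028; 0 0 0.026 0 0.028; 0 0 0.026 0 0.028")

```text
clock: 16.17
ee_pos: [556.9, -129.3, 91.4]
tcp_rot: [-3.141, 0.0, 1.074]
ft_force: [0.2, -0.4, -0.6]
grip_width: 34.0
```

```bash
python3 -c "
from sl import *
plan(557.5,-129.8,9.9,61.6)
s=ctrl.sense()['ee_pos']
sleeve('scene',(240,190,340,290),6,'e2',s[:2],s[2]+2.1)
"
```

```text
clk 16.17 pos [ 556.9 -129.3   91.4] rpy [-3.141  0.     1.074] F [ 0.2 -0.4 -0.6] M [-0.07  0.07  0.03] w 34.0 q [-0.25  0.38  1.7   0.    1.06  0.25]
shift [-0.0001  0.0008  0.0815] turn -0.001
```

View pics/e2.png

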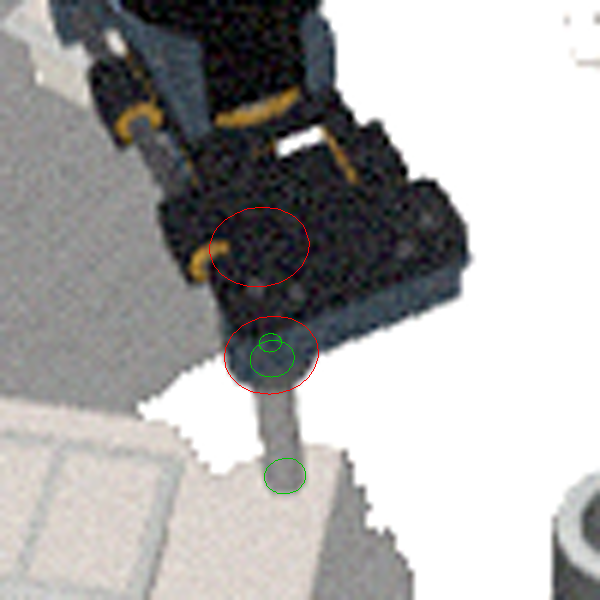

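Sleeve bottom is at 93.5 mm, below the 102 mm tip, with no force, so it's engaged. Lowering on.

Emit:
servo_tool(series="0 0 0.003 0 0.028; 0 0.0005 0.006 0 0.028; 0 0.001 0.009 0 0.028; 0 0.001 0.012 0 0.028; 0 0.001 0.015 0 0.028; 0 0.001 0.018 0 0.028; 0 0.001 0.021 0 0.028; 0 0.001 0.024 0 0.028; 0 0.001 0.027 0 0.028; 0 0.001 0.03 0 0.028; 0 0.001 0.03 0 0.028")

```text
clock: 17.13
ee_pos: [557.7, -129.8, 61.2]
tcp_rot: [-3.14, 0.0, 1.074]
ft_force: [-0.8, -0.1, -0.0]
grip_width: 33.9
```

Emit:
servo_tool(series="0 0 0.003 0 0.028; 0 0 0.006 0 0.028; 0 0 0.009 0 0.028; 0 0 0.012 0 0.028; 0 0 0.015 0 0.028; 0 0 0.018 0 0.028; 0 0 0.021 0 0.028; 0 0 0.024 0 0.028; 0 0 0.027 0 0.028; 0 0 0.03 0 0.028; 0 0 0.032 0 0.028; 0 0 0.032 0 0.028")

```text
clock: 18.13
ee_pos: [557.8, -129.8, 29.4]
tcp_rot: [-3.141, 0.0, 1.074]
ft_force: [0.3, 0.0, -1.3]
grip_width: 33.9
```

```bash
python3 -c "
from sl import *
plan(557.5,-129.8,9.9,61.6)
s=ctrl.sense()['ee_pos']
sleeve('scene',(240,210,340,310),6,'e3',s[:2],s[2]+2.1)
"
```

```text
clk 18.13 pos [ 557.8 -129.8   29.4] rpy [-3.141  0.     1.074] F [ 0.3  0.  -1.3] M [-0.12  0.05  0.04] w 33.9 q [-0.25  0.45  1.77  0.    0.92  0.25]
shift [-0.0002 -0.0002  0.0195] turn -0.001
```

View pics/e3.png

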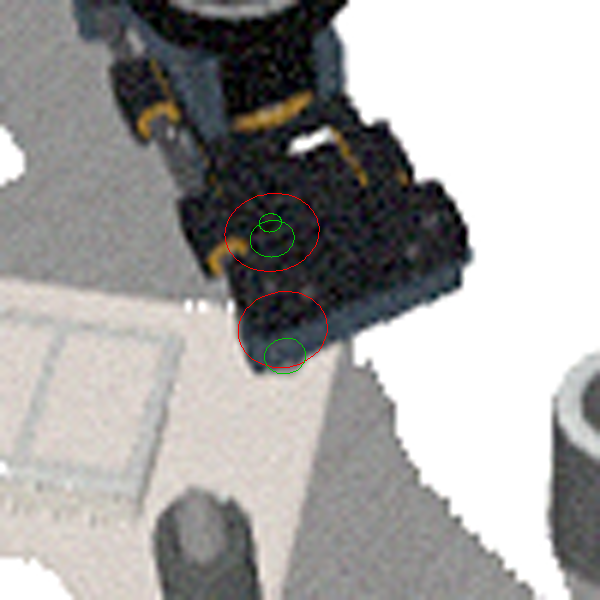

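Emit:
servo_tool(series="0 0 0.003 0 0.028; 0 0 0.006 0 0.028; 0 0 0.009 0 0.028; 0 0 0.012 0 0.028; 0 0 0.014 0 0.028; 0 0 0.016 0 0.028; 0 0 0.0175 0 0.028; 0 0 0.0185 0 0.028; 0 0 0.0195 0 0.028; 0 0 0.0195 0 0.028")

```text
clock: 19.02
ee_pos: [558.1, -129.8, 10.3]
tcp_rot: [-3.141, -0.0, 1.074]
ft_force: [0.2, -0.2, -1.1]
grip_width: 33.8
```

Emit:
servo_tool(series="0 0 0.0005 0 0.028; 0 0 0.001 0 0.028; 0 0 0.001 0 0.028")

```text
clock: 19.27
ee_pos: [558.3, -129.9, 9.9]
tcp_rot: [3.141, -0.0, 1.074]
ft_force: [-0.8, 0.2, 2.2]
grip_width: 34.3
```

Emit:
servo_tool(series="0 0 0.0005 0 0.028; 0 0 0.0005 0 0.028; 0 0 0.0005 0 0.032; 0 0 0 0 0.036; 0 0 0 0 0.04; 0 0 0 0 0.045; 0 0 0 0 0.048; 0 0 0 0 0.048; 0 0 0 0 0.048")

```text
clock: 20.02
ee_pos: [558.1, -129.9, 9.3]
tcp_rot: [-3.141, -0.0, 1.074]
ft_force: [0.6, 0.3, -0.6]
grip_width: 47.7
```

```bash
python3 -c "
from h import *
plan(557.5,-129.8,160,61.6)
"
```

```text
clk 20.02 pos [ 558.1 -129.9    9.3] rpy [-3.141 -0.     1.074] F [ 0.6  0.3 -0.6] M [-0.07  0.1   0.03] w 47.7 q [-0.25  0.47  1.79  0.    0.88  0.25]
shift [-0.0002 -0.0006 -0.1507] turn -0.001
```

Emit:
servo_tool(series="0 0 -0.004 0 0.048; 0 0 -0.012 0 0.048; 0 0 -0.025 0 0.048; 0 0 -0.04 0 0.048; 0 0 -0.055 0 0.048; 0 0 -0.07 0 0.048; 0 0 -0.085 0 0.048; 0 0 -0.1 0 0.048; 0 0 -0.112 0 0.05; 0 0 -0.12 0 0.06; 0 0 -0.12 0 0.07")

```text
clock: 20.93
ee_pos: [559.5, -130.2, 131.9]
tcp_rot: [3.137, -0.001, 1.074]
ft_force: [-0.1, 0.7, -0.3]
grip_width: 60.5
```

```bash
python3 -c "
from sl import *
plan(520.5,242.8,129,131.8)
sleeve('scene',(240,210,340,310),6,'e4',(557.5,-129.8),12)
"
```

```text
clk 20.93 pos [ 559.5 -130.2  131.9] rpy [ 3.137e+00 -1.000e-03  1.074e+00] F [-0.1  0.7 -0.3] M [-0.06  0.11  0.01] w 60.5 q [-0.25  0.35  1.64  0.    1.15  0.25]
shift [ 0.3093 -0.2121  0.0023] turn -1.227
```

View pics/e4.png

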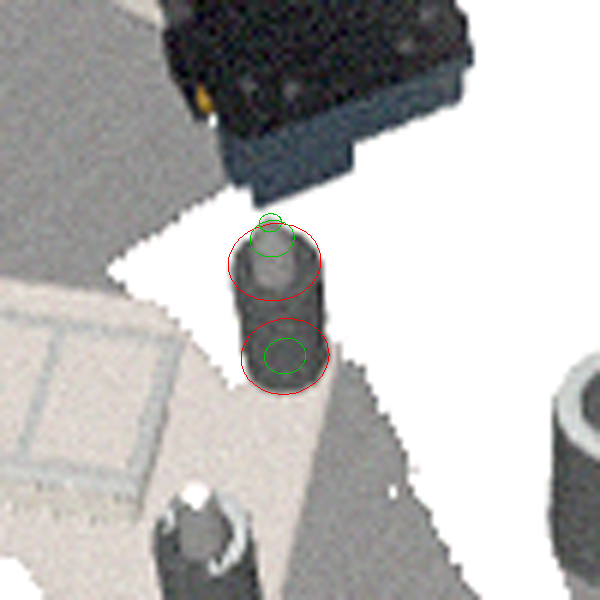

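The sleeve is home: its rims match the outline drawn for fully seated, with the post standing out of it at (270,240). Next, the shelf.

Emit:
servo_tool(series="0.012 -0.008 0 -0.06 0.08; 0.035 -0.024 0 -0.16 0.0912; 0.064 -0.044 0 -0.28 0.0912; 0.094 -0.064 0 -0.4 0.0912; 0.124 -0.085 0 -0.52 0.0912; 0.154 -0.105 0 -0.64 0.0912; 0.184 -0.126 0 -0.76 0.0912; 0.214 -0.147 0 -0.88 0.0912; 0.244 -0.167 0 -1.0 0.0912; 0.27 -0.185 0.005 -1.1 0.0912; 0.293 -0.201 0.01 -1.18 0.0912; 0.306 -0.21 0.02 -1.22 0.0912")

```text
clock: 21.98
ee_pos: [519.0, 242.4, 109.1]
tcp_rot: [3.14, -0.001, 2.299]
ft_force: [0.6, -0.6, -0.2]
grip_width: 91.3
```

Emit:
servo_tool(series="0 0 0 0 0.0912; 0 0 0 0 0.0912")

```text
clock: 22.15
ee_pos: [518.3, 239.2, 108.1]
tcp_rot: [-3.138, -0.001, 2.295]
ft_force: [0.1, -0.2, -0.1]
grip_width: 91.0
```

```bash
python3 -c "
from dr import *
plan(520.5,242.8,8.6,131.8)
draw('scene',(310,110,410,210),6,'f1',1.8)
"
```

```text
clk 22.15 pos [518.3 239.2 108.1] rpy [-3.138e+00 -1.000e-03  2.295e+00] F [ 0.1 -0.2 -0.1] M [-0.12  0.03 -0.01] w 91.0 q [ 0.41  0.37  1.68 -0.    1.1  -0.31]
shift [0.0012 0.0043 0.0995] turn -0.005
```

View pics/f1.png

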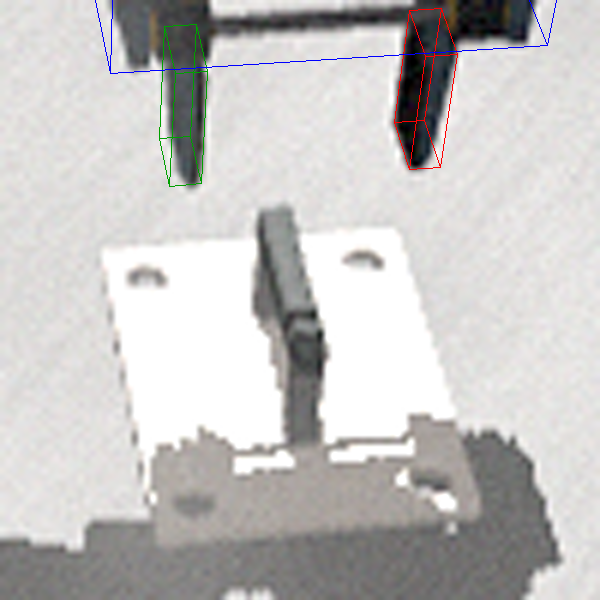

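Emit:
servo_tool(series="0.001 0.003 0.008 -0.005 0.0912; 0.0012 0.0043 0.02 -0.005 0.0912; 0.0012 0.0043 0.034 -0.005 0.0912; 0.0012 0.0043 0.048 -0.005 0.0912; 0.0012 0.0043 0.062 -0.005 0.0912; 0.0012 0.0043 0.076 -0.005 0.0912; 0.0012 0.0043 0.086 -0.005 0.0912; 0.0012 0.0043 0.094 -0.005 0.0912; 0.0012 0.0043 0.099 -0.005 0.0912; 0.0012 0.0043 0.099 -0.005 0.0912; 0.0012 0.0043 0.099 -0.005 0.0912")

```text
clock: 23.12
ee_pos: [522.2, 242.9, 10.7]
tcp_rot: [3.141, 0.0, 2.298]
ft_force: [-0.1, 0.7, 0.4]
grip_width: 91.5
```

```bash
python3 -c "
from dr import *
plan(520.5,242.8,8.6,131.8)
draw('scene',(310,110,410,210),6,'f2',1.8)
"
```

```text
clk 23.12 pos [522.2 242.9  10.7] rpy [3.141 0.    2.298] F [-0.1  0.7  0.4] M [-0.07  0.01  0.02] w 91.5 q [ 0.42  0.47  1.79  0.    0.88 -0.31]
shift [ 0.0011 -0.0014  0.0021] turn -0.002
```

View pics/f2.png

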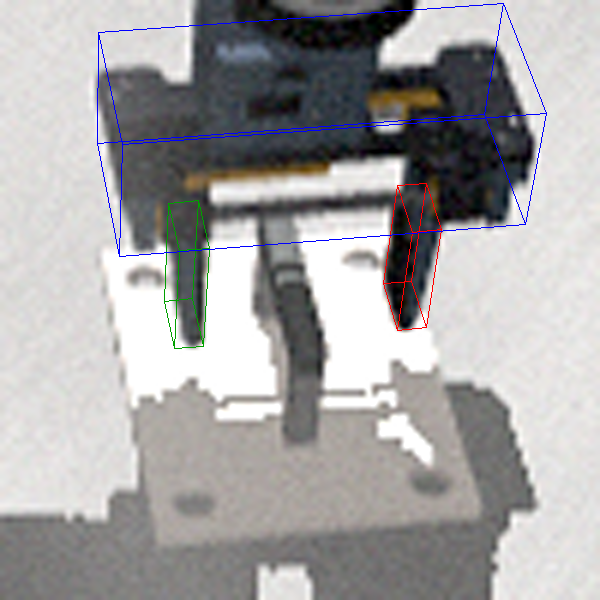

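Emit:
servo_tool(series="0.001 -0.0014 0.001 -0.002 0.08; 0.001 -0.0014 0.001 -0.002 0.068; 0.001 -0.0014 0.001 -0.002 0.056; 0.001 -0.0014 0.001 -0.002 0.044; 0.001 -0.0014 0.001 -0.002 0.034; 0.001 -0.0014 0.001 -0.002 0.026; 0.001 -0.0014 0.001 -0.002 0.02; 0.001 -0.0014 0.001 -0.002 0.016; 0.001 -0.0014 0.001 -0.002 0.012; 0.001 -0.0014 0.001 -0.002 0.01; 0.001 -0.0014 0.001 -0.002 0.008", squeeze=12)

```text
clock: 24.08
ee_pos: [520.2, 242.8, 9.5]
tcp_rot: [3.142, -0.0, 2.301]
ft_force: [0.0, 0.1, -0.5]
grip_width: 20.5
```

Emit:
servo_tool(series="0 0 0 0 0.008; 0 0 0 0 0.008; 0 0 0 0 0.008", squeeze=50)

```text
clock: 24.33
ee_pos: [520.1, 242.7, 9.4]
tcp_rot: [-3.141, -0.0, 2.301]
ft_force: [0.3, -0.5, 0.2]
grip_width: 15.8
```

```bash
python3 -c "
from dr import *
plan(520.5,242.8,8.6,131.8)
"
```

```text
clk 24.33 pos [520.1 242.7   9.4] rpy [-3.141 -0.     2.301] F [ 0.3 -0.5  0.2] M [-0.09  0.02 -0.02] w 15.8 q [ 0.42  0.47  1.79  0.    0.88 -0.31]
shift [-0.0002  0.0003  0.0008] turn 0.001
```

Emit:
servo_tool(series="0 0 -0.003 0 0.008; 0 0 -0.01 0 0.008; 0 0 -0.02 0 0.008; 0 0 -0.035 0 0.008; 0 0 -0.05 0 0.008; 0 0 -0.065 0 0.008; 0 0 -0.08 0 0.008; 0 0 -0.095 0 0.008; 0 0 -0.108 0 0.008; 0 0 -0.118 0 0.008; 0 0 -0.125 0 0.008; 0 0 -0.128 0 0.008")

```text
clock: 25.33
ee_pos: [520.6, 243.0, 138.9]
tcp_rot: [3.14, 0.001, 2.301]
ft_force: [0.0, -0.2, -2.5]
grip_width: 15.9
```

```bash
python3 -c "
from dr import *
plan(513.2,-211.6,139,25.3)
draw('scene',(290,80,410,200),5,'f3',1.8)
"
```

```text
clk 25.33 pos [520.6 243.  138.9] rpy [3.140e+00 1.000e-03 2.301e+00] F [ 0.  -0.2 -2.5] M [-0.01  0.01 -0.02] w 15.9 q [ 0.42  0.34  1.63  0.    1.17 -0.31]
shift [-0.3338 -0.3087 -0.0005] turn 1.859
```

View pics/f3.png

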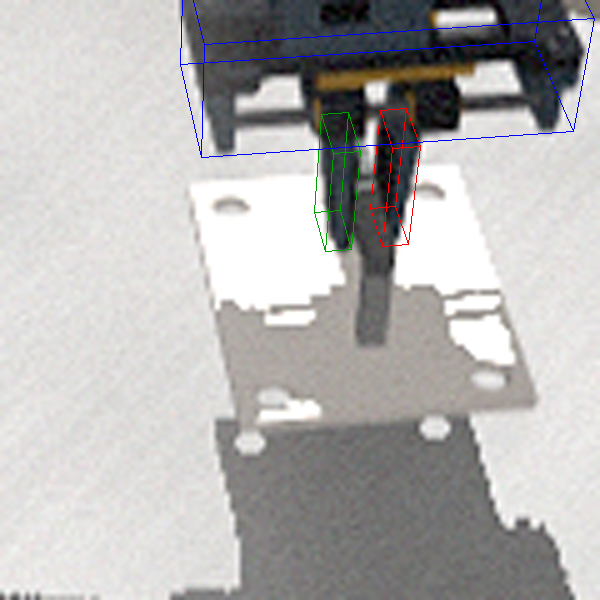

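Shelf lifted level, bar between the pads. Carrying it over the stand.

Emit:
servo_tool(series="-0.004 -0.004 0 0.02 0.008; -0.012 -0.011 0 0.06 0.008; -0.024 -0.022 0 0.13 0.008; -0.04 -0.037 0 0.21 0.008; -0.056 -0.052 0 0.3 0.008; -0.073 -0.068 0 0.39 0.008; -0.09 -0.083 0 0.48 0.008; -0.107 -0.099 0 0.57 0.008; -0.124 -0.115 0 0.66 0.008; -0.141 -0.13 0 0.75 0.008; -0.158 -0.146 0 0.84 0.008; -0.175 -0.162 0 0.93 0.008")

```text
clock: 26.38
ee_pos: [515.0, 2.3, 136.6]
tcp_rot: [-3.14, 0.001, 1.364]
ft_force: [0.6, -0.2, -3.4]
grip_width: 15.9
```

```bash
python3 -c "
from dr import *
plan(513.2,-211.6,139,25.3)
"
```

```text
clk 26.38 pos [515.    2.3 136.6] rpy [-3.140e+00  1.000e-03  1.364e+00] F [ 0.6 -0.2 -3.4] M [-0.11  0.04  0.01] w 15.9 q [-0.02  0.26  1.76 -0.    1.12  0.19]
shift [-0.2097  0.0422 -0.0023] turn 0.922
```

Emit:
servo_tool(series="-0.017 0.003 0 0.09 0.008; -0.034 0.007 0 0.18 0.008; -0.051 0.01 0 0.27 0.008; -0.068 0.014 0 0.36 0.008; -0.087 0.018 0 0.45 0.008; -0.107 0.022 0 0.54 0.008; -0.127 0.026 0 0.63 0.008; -0.147 0.03 0 0.72 0.008; -0.167 0.034 -0.001 0.8 0.008; -0.184 0.037 -0.002 0.87 0.008; -0.197 0.04 -0.002 0.91 0.008; -0.203 0.041 -0.002 0.922 0.008")

```text
clock: 27.38
ee_pos: [515.2, -204.8, 138.7]
tcp_rot: [-3.141, 0.001, 0.445]
ft_force: [0.7, -0.3, -2.5]
grip_width: 15.9
```

Emit:
servo_tool(series="-0.001 0 0 0 0.008; -0.002 0 0 0 0.008; -0.002 0 0 0 0.008; -0.002 0 0 0 0.008")

```text
clock: 27.72
ee_pos: [514.0, -202.7, 139.4]
tcp_rot: [-3.141, -0.0, 0.45]
ft_force: [0.1, 0.4, -2.8]
grip_width: 15.6
```

```bash
cat > shf.py <<'E'
from dr import *
import meas2 as M
def both(tag,st=(513.2,-211.6,25.3),off=9.4):
    s=ctrl.sense(); p=s['ee_pos']; yaw=s['tcp_rot'][2]; zb=p[2]-off
    # shelf x axis = tool x axis
    def fr(cx,cy,th,x,y,z): return [cx+np.cos(th)*x-np.sin(th)*y,cy+np.sin(th)*x+np.cos(th)*y,z]
    a=np.linspace(0,2*np.pi,40)
    for n,box,k in(("scene",(180,150,330,310),5),("top",(340,130,480,270),5)):
        c=cam(n);x0,y0,x1,y1=box
        im=cv2.resize(np.clip(c['im'][y0:y1,x0:x1]*1.7,0,255).astype(np.uint8),None,fx=k,fy=k,interpolation=cv2.INTER_CUBIC)
        def pl(P,col,cl=True):
            q=((proj(c,P)-[x0,y0]+.5)*k-.5).round().astype(np.int32); cv2.polylines(im,[q],cl,col,1)
        for x,y in((75,55),(75,-55),(-75,55),(-75,-55)):
            h=fr(p[0],p[1],yaw,x,y,0); pl(np.c_[h[0]+10*np.cos(a),h[1]+10*np.sin(a),0*a+zb+8],(0,0,255))
            h=fr(st[0],st[1],np.radians(st[2]),x,y,0); pl(np.c_[h[0]+4*np.cos(a),h[1]+4*np.sin(a),0*a+102],(0,200,0)); pl(np.c_[h[0]+8*np.cos(a),h[1]+8*np.sin(a),0*a+92],(0,200,0))
        pl([fr(p[0],p[1],yaw,x,y,zb+8) for x,y in((95,75),(95,-75),(-95,-75),(-95,75))],(255,0,0))
        cv2.imwrite(f"pics/{tag}_{n}.png",im)
E
python3 -c "
from shf import *
plan(513.2,-211.6,139,25.3)
both('h1')
" | tail -2
```

```text
clk 27.72 pos [ 514.  -202.7  139.4] rpy [-3.141 -0.     0.45 ] F [ 0.1  0.4 -2.8] M [-0.08  0.11 -0.01] w 15.6 q [-0.4   0.31  1.68  0.    1.15  0.72]
shift [-0.0046  0.0076  0.0004] turn 0.008
```

View pics/h1_scene.png

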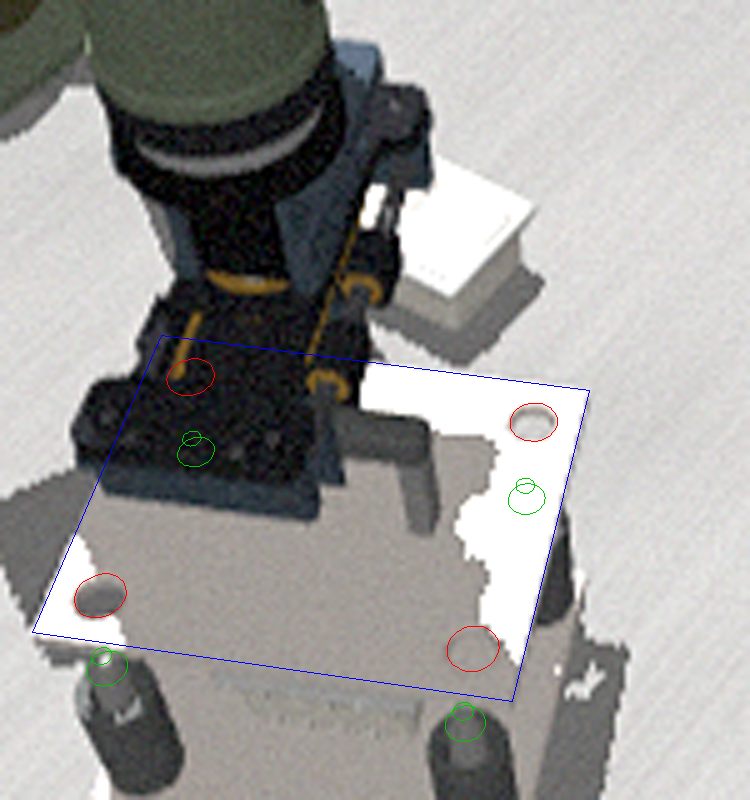

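View pics/h1_top.png

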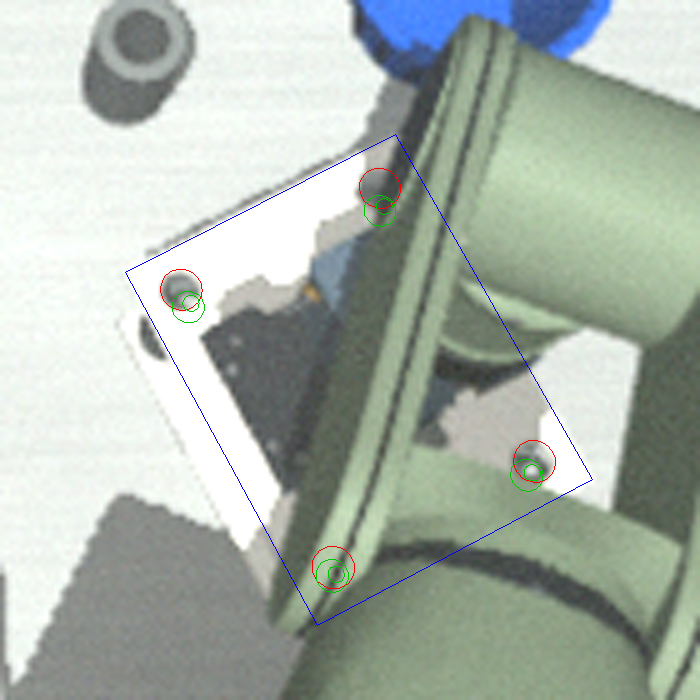

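The drawn outline of the held shelf matches both views within about 1 px, so it's level and its pose is known. Correcting xy by about 9 mm and yaw, then looking again just above the tips.

Emit:
servo_tool(series="-0.001 0.002 0 0.002 0.008; -0.003 0.005 0.001 0.005 0.008; -0.0045 0.0075 0.004 0.008 0.008; -0.0046 0.0076 0.008 0.008 0.008; -0.0046 0.0076 0.012 0.008 0.008; -0.0046 0.0076 0.016 0.008 0.008; -0.0046 0.0076 0.02 0.008 0.008; -0.0046 0.0076 0.02 0.008 0.008; -0.0046 0.0076 0.02 0.008 0.008")

```text
clock: 28.57
ee_pos: [513.1, -212.3, 119.0]
tcp_rot: [-3.141, 0.0, 0.441]
ft_force: [-1.8, 0.7, -2.7]
grip_width: 15.6
```

```bash
python3 -c "
from shf import *
plan(513.2,-211.6,86.4,25.3)
both('h2')
" | tail -2
```

```text
clk 28.57 pos [ 513.1 -212.3  119. ] rpy [-3.141  0.     0.441] F [-1.8  0.7 -2.7] M [-0.1   0.13 -0.04] w 15.6 q [-0.41  0.33  1.7   0.    1.11  0.72]
shift [ 0.0004 -0.0006  0.0326] turn -0.001
```

View pics/h2_top.png

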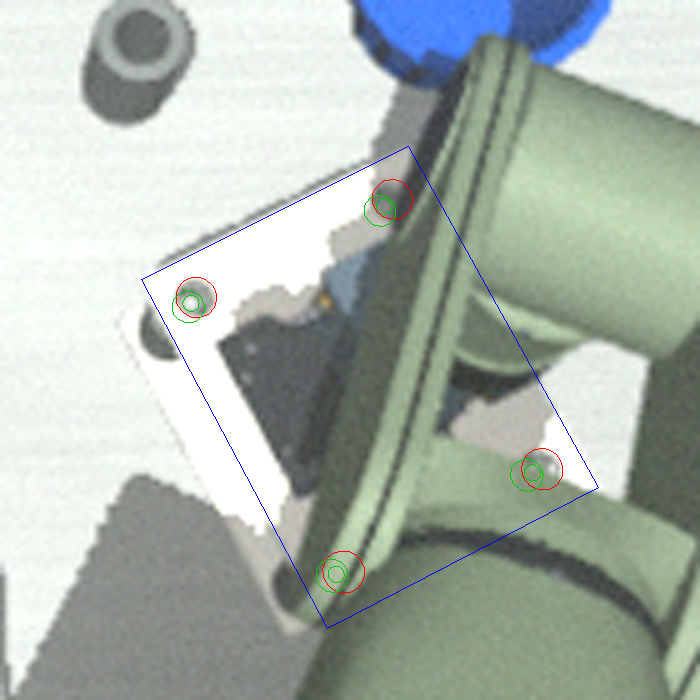

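View pics/h2_scene.png

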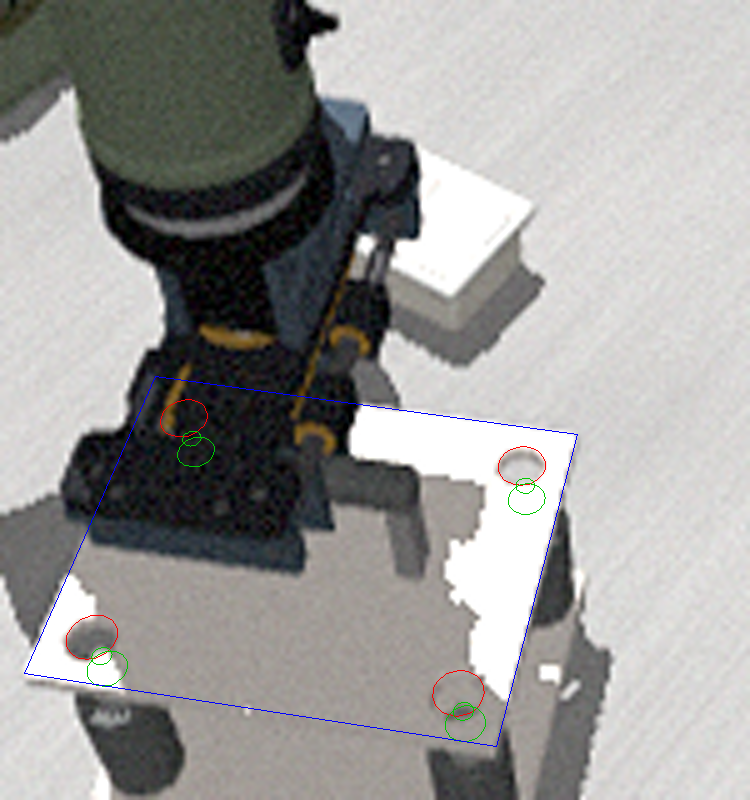

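Emit:
servo_tool(series="0.0004 -0.0006 0.002 0 0.008; 0.0004 -0.0006 0.004 0 0.008; 0.0004 -0.0006 0.006 0 0.008; 0.0004 -0.0006 0.008 0 0.008; 0.0004 -0.0006 0.01 0 0.008; 0.0004 -0.0006 0.012 0 0.008; 0.0004 -0.0006 0.014 0 0.008; 0.0004 -0.0006 0.014 0 0.008")

```text
clock: 29.33
ee_pos: [513.1, -211.6, 104.9]
tcp_rot: [-3.141, 0.001, 0.441]
ft_force: [-0.6, 0.2, -2.6]
grip_width: 15.5
```

```bash
python3 -c "
from shf import *
plan(513.2,-211.6,86.4,25.3)
both('h3')
" | tail -2
```

```text
clk 29.33 pos [ 513.1 -211.6  104.9] rpy [-3.141e+00  1.000e-03  4.410e-01] F [-0.6  0.2 -2.6] M [-0.06  0.11 -0.06] w 15.5 q [-0.41  0.35  1.72  0.    1.08  0.72]
shift [0.0001 0.     0.0185] turn -0.001
```

View pics/h3_scene.png

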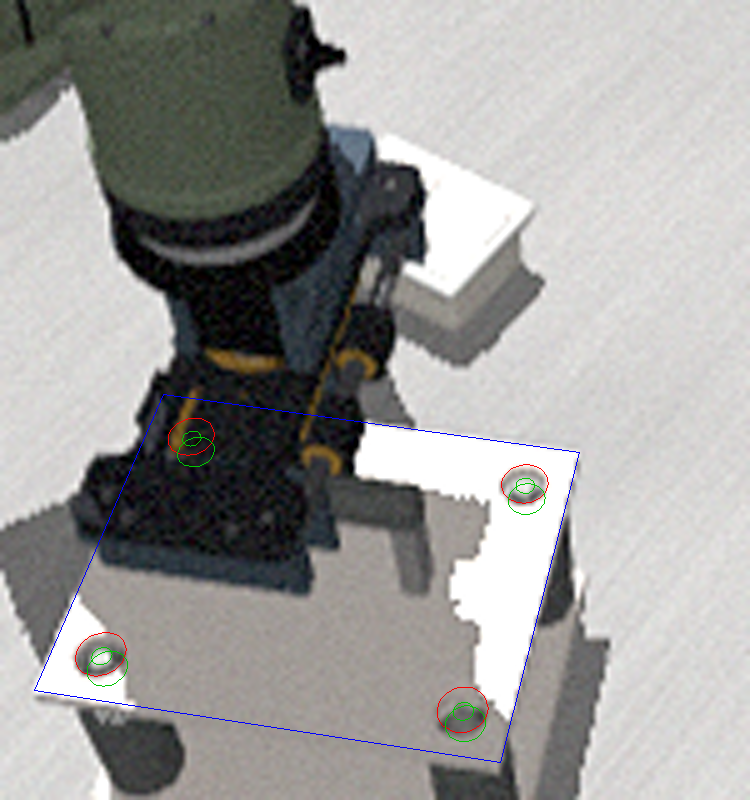

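View pics/h3_top.png

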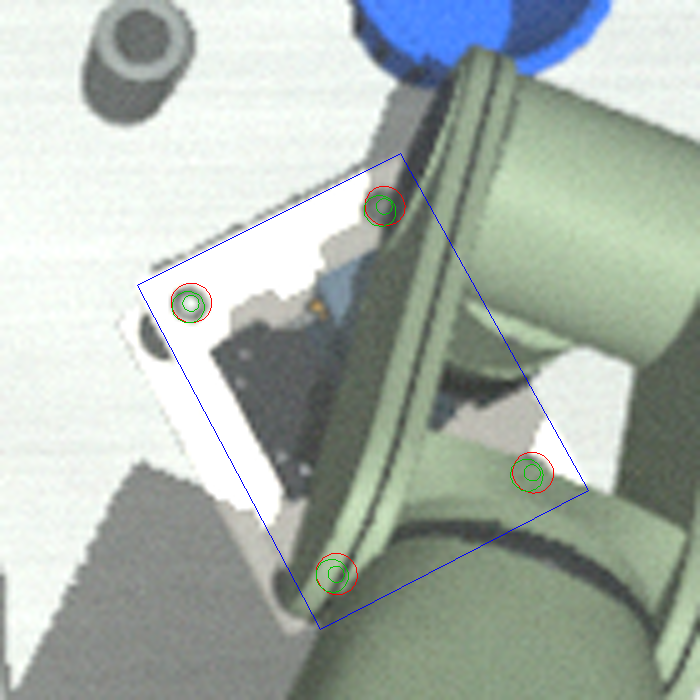

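Post tips sit in the middle of the visible holes in both views: scene (525,487), (100,657), (463,712); top (190,303). Underside is at 95.5 mm and all are engaged with no force. Lowering the rest slowly.

Emit:
servo_tool(series="0 0 0.002 0 0.008; 0 0 0.004 0 0.008; 0 0 0.006 0 0.008; 0 0 0.008 0 0.008; 0 0 0.01 0 0.008; 0 0 0.012 0 0.008; 0 0 0.0135 0 0.008; 0 0 0.015 0 0.008; 0 0 0.015 0 0.008")

```text
clock: 30.18
ee_pos: [513.2, -211.7, 90.0]
tcp_rot: [-3.141, 0.0, 0.441]
ft_force: [-0.3, -0.1, -3.7]
grip_width: 16.0
```

Emit:
servo_tool(series="0 0 0.001 0 0.008; 0 0 0.002 0 0.008; 0 0 0.0025 0 0.008; 0 0 0.003 0 0.008; 0 0 0.003 0 0.008")

```text
clock: 30.6
ee_pos: [513.4, -211.7, 87.3]
tcp_rot: [-3.141, 0.0, 0.441]
ft_force: [-0.5, -0.6, -3.4]
grip_width: 15.5
```

Emit:
servo_tool(series="0 0 0.0005 0 0.008; 0 0 0.001 0 0.008; 0 0 0.001 0 0.008")

```text
clock: 30.85
ee_pos: [513.5, -211.8, 86.5]
tcp_rot: [3.141, -0.0, 0.441]
ft_force: [-0.1, 0.4, -2.9]
grip_width: 15.6
```

Emit:
servo_tool(series="0 0 0.0005 0 0.008; 0 0 0.001 0 0.008; 0 0 0.001 0 0.008")

```text
clock: 31.1
ee_pos: [513.6, -211.8, 86.4]
tcp_rot: [3.141, -0.001, 0.441]
ft_force: [-2.3, 1.0, 5.3]
grip_width: 15.7
```

```bash
python3 -c "
from shf import *
plan(513.2,-211.6,86.4,25.3)
both('h4')
" | tail -2
```

```text
clk 31.10 pos [ 513.6 -211.8   86.4] rpy [ 3.141e+00 -1.000e-03  4.410e-01] F [-2.3  1.   5.3] M [0.1  0.62 0.  ] w 15.7 q [-0.41  0.36  1.75  0.    1.03  0.72]
shift [-0.0003 -0.0003  0.    ] turn -0.001
```

View pics/h4_scene.png

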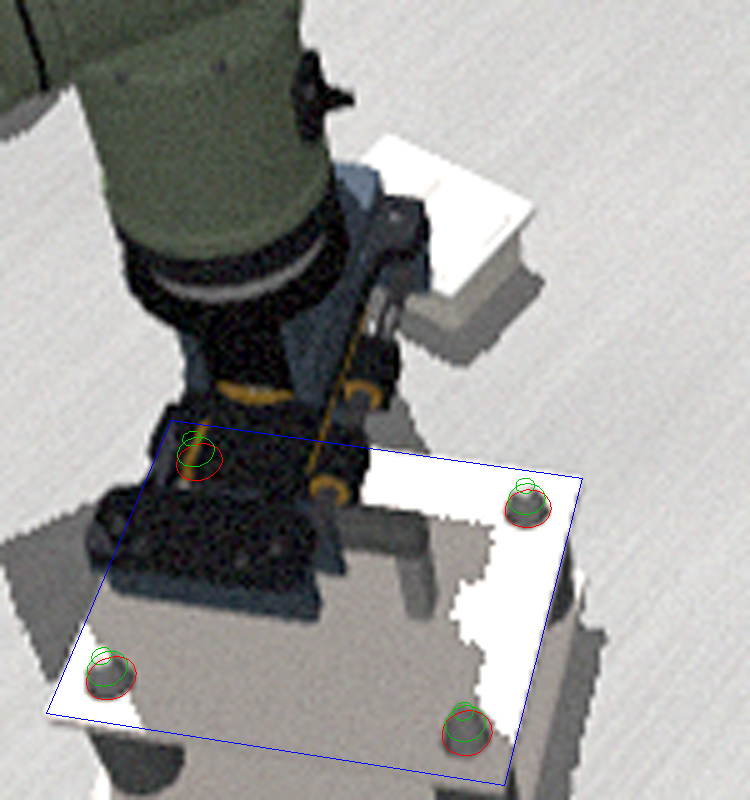

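Contact at reported 86.4 (underside 77 mm), exactly the seated height. Releasing and retreating upward.

Emit:
servo_tool(series="0 0 0 0 0.012; 0 0 0 0 0.018; 0 0 0 0 0.024; 0 0 0 0 0.03; 0 0 0 0 0.04; 0 0 0 0 0.05; 0 0 0 0 0.055; 0 0 0 0 0.055; 0 0 0 0 0.055", squeeze=10)

```text
clock: 31.95
ee_pos: [513.5, -211.7, 85.4]
tcp_rot: [-3.141, -0.0, 0.441]
ft_force: [0.4, 0.5, 0.6]
grip_width: 54.9
```

Emit:
servo_tool(series="0 0 -0.003 0 0.055; 0 0 -0.01 0 0.055; 0 0 -0.02 0 0.055; 0 0 -0.035 0 0.055; 0 0 -0.05 0 0.055; 0 0 -0.065 0 0.055; 0 0 -0.08 0 0.055; 0 0 -0.1 0 0.055; 0 0 -0.12 0 0.055; 0 0 -0.135 0 0.055; 0 0 -0.14 0 0.055; 0 0 -0.14 0 0.055")

```text
clock: 32.95
ee_pos: [514.3, -212.1, 227.6]
tcp_rot: [3.138, -0.003, 0.441]
ft_force: [0.2, -1.2, -0.1]
grip_width: 54.7
```

```bash
python3 -c "
from shf import *
plan(520,60,226,25.3)
" | tail -2
```

```text
clk 32.95 pos [ 514.3 -212.1  227.6] rpy [ 3.138e+00 -3.000e-03  4.410e-01] F [ 0.2 -1.2 -0.1] M [-0.16  0.16 -0.02] w 54.7 q [-0.41  0.26  1.52  0.    1.35  0.72]
shift [ 0.1212 -0.2437  0.0012] turn -0.001
```

Moving aside for a clear final look.

Emit:
servo_tool(series="0.005 -0.01 0 0 0.055; 0.015 -0.03 0 0 0.055; 0.028 -0.056 0 0 0.055; 0.042 -0.084 0 0 0.055; 0.056 -0.112 0 0 0.055; 0.07 -0.14 0 0 0.055; 0.084 -0.168 0 0 0.055; 0.098 -0.196 0 0 0.055; 0.11 -0.22 0 0 0.055; 0.118 -0.237 0 0 0.055; 0.121 -0.243 0 0 0.055; 0.121 -0.243 0 0 0.055")

```text
clock: 33.95
ee_pos: [518.3, 61.2, 224.4]
tcp_rot: [-3.141, 0.002, 0.444]
ft_force: [0.0, -0.6, -0.5]
grip_width: 55.1
```

```bash
cat > fin.py <<'E'
from h import *
st=(513.2,-211.6,np.radians(25.3))
def fr(x,y,z): return [st[0]+np.cos(st[2])*x-np.sin(st[2])*y,st[1]+np.sin(st[2])*x+np.cos(st[2])*y,z]
a=np.linspace(0,2*np.pi,40)
for n,box in(("scene",(180,200,330,350)),("top",(340,130,480,270))):
    c=cam(n);cv2.imwrite(f"pics/fin_full_{n}.png",c['im']);x0,y0,x1,y1=box;k=5
    im=cv2.resize(np.clip(c['im'][y0:y1,x0:x1]*1.4,0,255).astype(np.uint8),None,fx=k,fy=k,interpolation=cv2.INTER_CUBIC)
    def pl(P,col):
        q=((proj(c,P)-[x0,y0]+.5)*k-.5).round().astype(np.int32); cv2.polylines(im,[q],True,col,1)
    pl([fr(x,y,85) for x,y in((95,75),(95,-75),(-95,-75),(-95,75))],(255,0,0))
    cv2.imwrite(f"pics/fin_{n}.png",im)
print(ctrl.sense()['clock'])
E
python3 fin.py
```

```text
34.05
```

View pics/fin_scene.png

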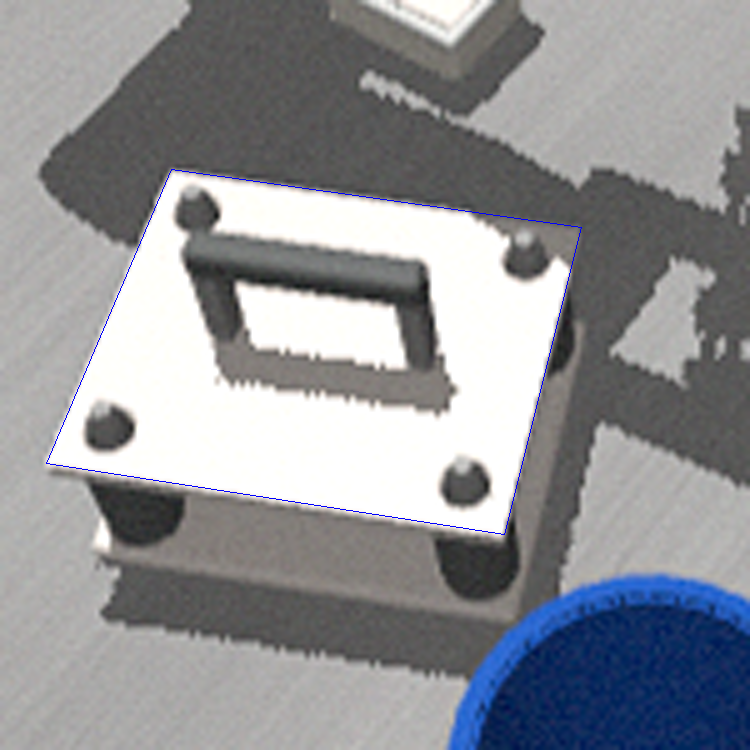

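View pics/fin_top.png

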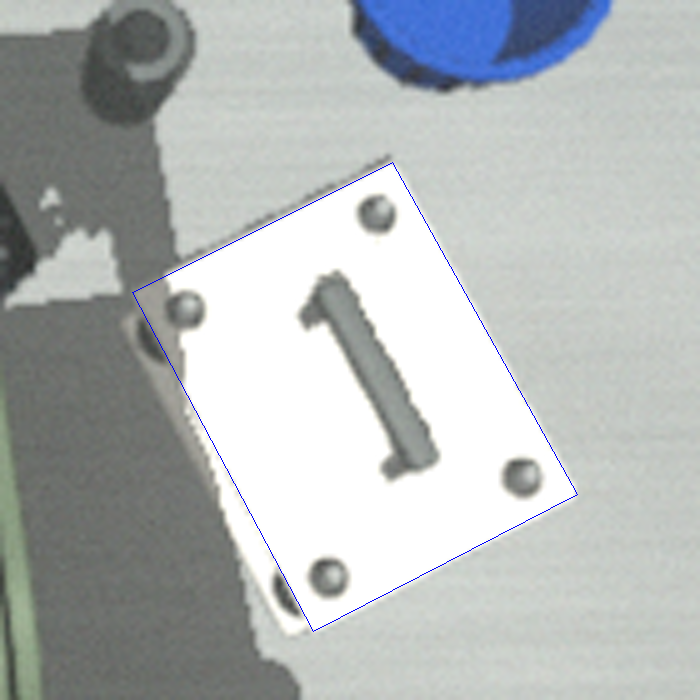

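View pics/fin_full_scene.png

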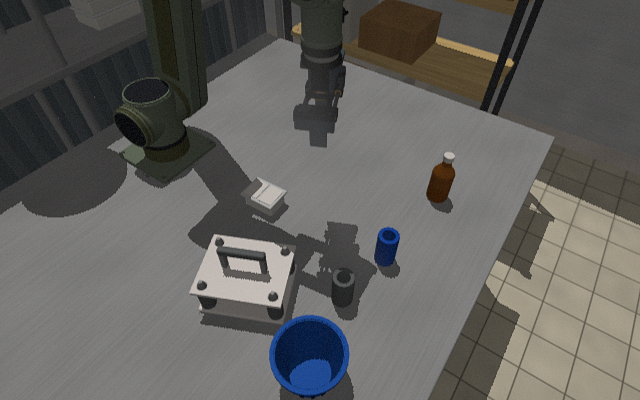

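All four posts protrude through their holes: scene crop (197,208), (525,252), (108,427), (465,482). The plate edge lies on the outline drawn at 85 mm in both views. Bottle (440,180), basket, meal box, and the blue and large grey tubes are where they were. Handing in.

```bash
python3 -c "
from h import *
workorder.finish_job(); print(ctrl.sense()['clock'])"
```

```text
the job is handed in; nothing more can be done
the job is handed in; nothing more can be done
```

The spacer sleeve is home on the bare post and the upper shelf lies on all four sleeves. I handed the job in at about 34 s of the 64 s allowed; no verdict is given.

**Sleeve:** I chose the small grey tube, leaving the blue one and the larger grey one alone. I lowered it until light contact at the expected home height, then released it.

**Shelf:** I gripped it by the bar, turned it to match the stand and lowered it over the four posts. Contact came at 77 mm underside height, as it should, with a force of about 5 N.

**Last checks:** All four posts stand through their holes. In both views the plate's edges match the outline drawn for a level, seated shelf to about 1 px. The bottle, basket and loose meal box look unmoved, and the gripper is well clear.

**What disagreed:** The reported tool height was about 35.6 mm lower than the real one. My first grasp therefore closed on air above the sleeve without moving it. I found the offset by touching the closed fingers gently on bare table (15 N), and the later contact heights and pictures agreed with it. At several moments the arm hid the gripper in the top view, so those alignments rested on the scene view and the force reading.

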